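# Change the magazines in a pin dispenser and index its dial

## Task

Change over the pin dispenser in the padlock repair room. First take every spent magazine out of its slots and lay it flat in the wooden tray; then slide every full magazine lying on the mat, nose first, fully home to the stop of a slot of its own (any slot will do), and only when all are home turn the feed dial so that its pointer stands on the long index line. Leave the padlock, hex key and bushing where they are.

Things in the scene. Friction and masses are not known exactly. Their poses are not given: they have to be found in the camera images.
- station: fixed grey pin dispenser, 180 x 268 mm, 50 mm tall, with four level slots 64 mm apart opening to its front. Origin at its underside; x points into the slots, away from the robot. Front: open sill 8 mm above the underside, x = -75 to the mouths at -20 mm, with guide walls 9 mm tall narrowing from 59 to 48.5 mm. Housing 50 mm tall from the mouths to x = 105 mm, dial on its flat top
- bay0 (a point): slot at y = -96 mm in the dispenser's frame: the point on the sill's level where a magazine's origin lies when fully home; axes as the dispenser's, x inwards. Slot 48.5 mm wide, 13 mm high (ceiling flared at the mouth), with a solid stop 64 mm inside the mouth; a magazine that is home shows its last 36 mm, its grip block 14 mm before the mouth
- bay1 (a point): slot at y = -32 mm in the dispenser's frame: the point on the sill's level where a magazine's origin lies when fully home; axes as the dispenser's, x inwards. Slot 48.5 mm wide, 13 mm high (ceiling flared at the mouth), with a solid stop 64 mm inside the mouth; a magazine that is home shows its last 36 mm, its grip block 14 mm before the mouth
- bay2 (a point): slot at y = 32 mm in the dispenser's frame: the point on the sill's level where a magazine's origin lies when fully home; axes as the dispenser's, x inwards. Slot 48.5 mm wide, 13 mm high (ceiling flared at the mouth), with a solid stop 64 mm inside the mouth; a magazine that is home shows its last 36 mm, its grip block 14 mm before the mouth
- bay3 (a point): slot at y = 96 mm in the dispenser's frame: the point on the sill's level where a magazine's origin lies when fully home; axes as the dispenser's, x inwards. Slot 48.5 mm wide, 13 mm high (ceiling flared at the mouth), with a solid stop 64 mm inside the mouth; a magazine that is home shows its last 36 mm, its grip block 14 mm before the mouth
- dial (a joint): black feed dial on the dispenser, upright axis: 50 mm disc with a bar grip across it, 44 long, 11 wide, 7 to 34 mm above the housing's top; a white line on half of the bar is the pointer. Rad: 0 = pointer on the long white index line on the housing (towards its front, -x), grows counterclockwise from above; stays where left, friction 0.04 N m, stops at +-2.9; ticks 15 degrees apart
- dial_grip (a point): on the dial's axis at the top of its bar grip, 84 mm above the dispenser's underside; turns with the dial: x runs along the bar, away from the pointer (the pointer is at -x)
- full0: full pin magazine (brass pin heads in its top), may be absent; starts on the mat: aluminium slab 100 x 46 x 10 mm with an upright grip block at its tail: 22 mm along, 24 mm across, from 10 to 42 mm above the underside, its centre at x = -39 mm, its rear flush with the tail. 0.10 to 0.21 kg. Origin: centre of the slab's underside; x points to the nose, z up
- full1: full pin magazine (brass pin heads in its top), may be absent; starts on the mat: aluminium slab 100 x 46 x 10 mm with an upright grip block at its tail: 22 mm along, 24 mm across, from 10 to 42 mm above the underside, its centre at x = -39 mm, its rear flush with the tail. 0.10 to 0.21 kg. Origin: centre of the slab's underside; x points to the nose, z up
- full2: full pin magazine (brass pin heads in its top), may be absent; starts on the mat: aluminium slab 100 x 46 x 10 mm with an upright grip block at its tail: 22 mm along, 24 mm across, from 10 to 42 mm above the underside, its centre at x = -39 mm, its rear flush with the tail. 0.10 to 0.21 kg. Origin: centre of the slab's underside; x points to the nose, z up
- full3: full pin magazine (brass pin heads in its top), may be absent; starts on the mat: aluminium slab 100 x 46 x 10 mm with an upright grip block at its tail: 22 mm along, 24 mm across, from 10 to 42 mm above the underside, its centre at x = -39 mm, its rear flush with the tail. 0.10 to 0.21 kg. Origin: centre of the slab's underside; x points to the nose, z up
- spent0: spent pin magazine (empty dark holes in its top), may be absent; starts home in a slot: aluminium slab 100 x 46 x 10 mm with an upright grip block at its tail: 22 mm along, 24 mm across, from 10 to 42 mm above the underside, its centre at x = -39 mm, its rear flush with the tail. 0.10 to 0.21 kg. Origin: centre of the slab's underside; x points to the nose, z up
- spent1: spent pin magazine (empty dark holes in its top), may be absent; starts home in a slot: aluminium slab 100 x 46 x 10 mm with an upright grip block at its tail: 22 mm along, 24 mm across, from 10 to 42 mm above the underside, its centre at x = -39 mm, its rear flush with the tail. 0.10 to 0.21 kg. Origin: centre of the slab's underside; x points to the nose, z up
- spent2: spent pin magazine (empty dark holes in its top), may be absent; starts home in a slot: aluminium slab 100 x 46 x 10 mm with an upright grip block at its tail: 22 mm along, 24 mm across, from 10 to 42 mm above the underside, its centre at x = -39 mm, its rear flush with the tail. 0.10 to 0.21 kg. Origin: centre of the slab's underside; x points to the nose, z up
- spent3: spent pin magazine (empty dark holes in its top), may be absent; starts home in a slot: aluminium slab 100 x 46 x 10 mm with an upright grip block at its tail: 22 mm along, 24 mm across, from 10 to 42 mm above the underside, its centre at x = -39 mm, its rear flush with the tail. 0.10 to 0.21 kg. Origin: centre of the slab's underside; x points to the nose, z up
- tray: fixed open wooden tray for spent magazines, 150 x 180 mm outside (x, y), walls 4 mm thick and 20 mm tall in all, inner floor about 4 mm above its underside; room for three magazines side by side, all along its x. Origin: centre of its underside; z up
- padlock: bystander: laminated steel padlock lying flat, body 52 x 44 x 31 mm, shackle towards its +x; origin under the centre of its body
- hexkey: bystander: chrome hex key, 100 mm long, 8 mm thick, lying flat; origin under the middle of its long arm
- bushing: bystander: bronze bushing, a ring of 32 mm outer diameter, 24 mm tall; origin at the centre of its underside
Not all that is in view belongs to the job. What is shaped like the spent2 but orange is not meant. What is shaped like the full3 but orange is not meant.

How it is judged (in metres and radians):
On the way, in this order (a step that is already met when the one before it is completed fails the run):
1. every spent magazine lies flat in the wooden tray (x of spent0 in the frame of tray between -0.06 and 0.06 m and y of spent0 in the frame of tray between -0.075 and 0.075 m and z of spent0 in the frame of tray between -0.002 and 0.01 m and angle between each of spent0, spent1, spent2, spent3's own z axis and vertical below 0.1 rad and linear speed of each of spent0, spent1, spent2, spent3 below 0.03 m/s and x of spent1 in the frame of tray between -0.06 and 0.06 m and y of spent1 in the frame of tray between -0.075 and 0.075 m and z of spent1 in the frame of tray between -0.002 and 0.01 m and x of spent2 in the frame of tray between -0.06 and 0.06 m and y of spent2 in the frame of tray between -0.075 and 0.075 m and z of spent2 in the frame of tray between -0.002 and 0.01 m and x of spent3 in the frame of tray between -0.06 and 0.06 m and y of spent3 in the frame of tray between -0.075 and 0.075 m and z of spent3 in the frame of tray between -0.002 and 0.01 m), for 0.2 s.
2. every full magazine is fully home in a slot ((distance between full0 and bay0 below 0.004 m or distance between full0 and bay1 below 0.004 m or distance between full0 and bay2 below 0.004 m or distance between full0 and bay3 below 0.004 m) and angle between each of full0, full1, full2, full3's own z axis and vertical below 0.1 rad and (distance between full1 and bay0 below 0.004 m or distance between full1 and bay1 below 0.004 m or distance between full1 and bay2 below 0.004 m or distance between full1 and bay3 below 0.004 m) and (distance between full2 and bay0 below 0.004 m or distance between full2 and bay1 below 0.004 m or distance between full2 and bay2 below 0.004 m or distance between full2 and bay3 below 0.004 m) and (distance between full3 and bay0 below 0.004 m or distance between full3 and bay1 below 0.004 m or distance between full3 and bay2 below 0.004 m or distance between full3 and bay3 below 0.004 m)), for 0.2 s.
3. the dial's pointer stands on the index line (value of joint dial between -0.12 and 0.12 rad and velocity of joint dial between -0.1 and 0.1 rad/s), for 0.3 s.
At the end, for the whole second after the job is handed in: every spent magazine lies flat on the tray's floor inside its walls; every full magazine's origin is within 4 mm of the home point of a slot, level; the dial is within 0.12 rad (7 degrees) of the index line and still (all of step 1 and all of step 2 and all of step 3); the robot touches nothing.
It fails at once if the padlock, hex key or bushing is moved more than 30 mm (distance of any of padlock, hexkey, bushing from where it was at the start of the episode above 0.03 m).
Of full0, full1, full2, full3 only 3 to 4 are there at a start; the rules pass over those that are not, and their reading is None.
Of spent0, spent1, spent2, spent3 only 2 to 3 are there at a start; the rules pass over those that are not, and their reading is None.
At some moment in a run one of full0, full1, full2, full3 may be knocked a few centimetres aside while the robot is not near it.
It also fails if it takes over 210 s, if anything falls off the work surface, if the arm or the gripper's body presses on something with over 40 N, if the wrist force passes 120 N, or if a joint passes its speed limit or range.

## Robot

A 7-joint arm with a two-finger parallel gripper is mounted at the origin on the work surface. World frame = base frame: x ahead of the robot, y to its left, z up, the work surface at z = 0. Lengths are in mm, angles in rad, forces in N, time in s.
With the tool pointing down it reaches from about 425 to 925 mm from the base axis. Payload 6.8 kg.
Tool frame: the origin (TCP) lies midway between the tips of the shut fingers; the grasp point (between the pads) lies 19 mm behind it; z points along the fingers, y is the line along which they close (so a half turn about z gives the same grasp; the last joint's range is limited). The gripper opens to 85 mm and grips with 20 to 120 N. Pads are 22 mm wide; open, the fingers measure 114 mm over their backs; the gripper's body (76 mm by 85 mm) begins 54 mm behind the grasp point. The pads swing forward as they close: fully open they stand 13 mm farther back than shut.
Start: joints at [-0.108, 0.477, 0.022, 1.555, -0.011, 1.109, -0.083], TCP at [675.016, 0.007, 231.308] pointing down, gripper open.
Joint ranges: [-2.96, 2.96], [-0.34, 2.1], [-1.41, 1.46], [0.24, 2.44], [-1.37, 4.51], [0.17, 1.92], [-2.96, 2.96]. Speed limits (rad/s): [2.39, 2.39, 3.14, 3.14, 3.14, 3.14, 3.14].

## Interface

Orientations are given as a unit quaternion [w, x, y, z].
In Python, from rig import sensors, imaging, order gives the robot as it stands.
- The arm moves only by the tool carry_out, never from a script. Its argument "series" is a list that holds one entry, the list of rows, each a list of 7 numbers: the turn, a rotation vector about the tool's x, y, z in units of 8 degrees (1.0 is 8 degrees), then the shift along the tool's x, y, z in units of 50 mm (1.0 is 50 mm), then the finger opening in mm, from 0 to 85.4. A call has 1 to 8 rows; each row is the pose to reach, as a shift and turn from the pose commanded when the call began, along the tool's axes at that moment; what a row does not reach only later rows make up. A row lasts 1/8 s, in which the tool goes at most 62.5 mm and 10.7 degrees, less where a joint would pass 70% of its speed; a pose out of reach is approached as far as the arm can. A call with a gripper value outside its range is refused whole. The fingers move at their own pace and stop on an object; "grip_force" is the grip in N (left out, the last holds). Time passes only in rows, so rows that repeat a pose let the fingers close. It gives the time, the measured TCP pose, the force, the opening and the grip force at its end, in the units of the state.
- sensors.get_obs(): the state, without advancing time (a new reading comes with each control period).
- imaging.grab_frame(name): name is "scene" or "side" or "wrist"; returns the picture (400x640x3 uint8, red, green, blue); there is no depth.
- imaging.camera_info(name): a dict with "vfov" (degrees; the focal length in pixels is half the picture's height over the tangent of half this angle, whatever the lens; pixels are square), "cx", "cy" (the principal point, pixels), "eye" and "orientation" of the camera in the world; the wrist camera has in their place "mount" (4x4, takes a point from camera to tool coordinates, whose origin is the TCP and whose axes are the flange's). Camera axes: x right, y down, z forward; pixel columns grow to the right and rows downward; lengths in mm; the calibration is good to about 2 mm. A picture is of the moment at which its call begins: read the wrist's pose just before it. camera_info takes no time and is no camera call.
- order.close_job(): hands the job in; it is judged then, once.
The state is a dict: "time": time; "qpos": joint angles; "dq": joint speeds; "joint_efforts": joint torques, N m; "ee_pos": TCP position; "ee_rot": TCP orientation; "wrist_force": force on the tool from outside, world axes, zero at the start; "ft_torque": the same for the moment, N m; "finger_gap": opening from 0.0 (shut) to 1.0 (fully open); "gripper_force": force on a finger pad.
Only numpy, scipy, OpenCV 4.12 (cv2) and the standard library are available. Lean on these libraries where they do the work, as an engineer would, in place of code of your own. Each camera call takes 0.05 s, during which the arm holds its last target. There are 200 camera calls.

## Working session

There is one attempt and no reset: what is moved stays moved. The work goes in short steps, Python scripts to look and compute and a tool call to move; the robot and the scene stay as the last step left them, time stands still between calls to the robot, and variables do not carry over. Pictures are saved under pics/ and viewed, at most 14 in all, crops included, and the job is handed in when it is done.

Besides the shell and the picture viewer there is one more tool, called after "Emit:" by a JSON object that holds its "op" and its "data". carry_out: Moves the arm, as the interface text tells. Its arguments: {"type":"object","properties":{"series":{"type":"array","items":{"type":"array","items":{"type":"array","items":{"type":"number"}}}},"grip_force":{"type":"number"}},"required":["series"]}

```bash
mkdir -p pics; ls
python3 - <<'E'
from rig import sensors, imaging, order
import cv2,json
for n in("scene","side","wrist"):
    cv2.imwrite(f"pics/a_{n}.png",cv2.cvtColor(imaging.grab_frame(n),cv2.COLOR_RGB2BGR)); print(n,imaging.camera_info(n))
print(sensors.get_obs())
E
```

```text
pics
scene {'vfov': 51.862407717011095, 'cx': 318.8658062528637, 'cy': 198.15233295373517, 'eye': array([1117.34811125, -527.83379239,  626.66789752]), 'orientation': array([-0.42276744,  0.82298907,  0.34108457, -0.16618663])}
side {'vfov': 57.00482388010288, 'cx': 316.5568630967812, 'cy': 195.34949541727065, 'eye': array([169.53588307, 644.14523234, 696.46890621]), 'orientation': array([ 0.1333475 , -0.25717883,  0.86090031, -0.41824412])}
wrist {'vfov': 61.26811050129738, 'cx': 318.75416545272384, 'cy': 197.05716396119328, 'mount': array([[ 5.81651924e-04, -9.52800972e-01, -3.03595076e-01,
         7.75738331e+01],
       [ 9.99998147e-01, -2.97703504e-06,  1.92522018e-03,
        -1.15817377e+00],
       [-1.83525547e-03, -3.03595633e-01,  9.52799204e-01,
        -1.42375562e+02],
       [ 0.00000000e+00,  0.00000000e+00,  0.00000000e+00,
         1.00000000e+00]])}
{'time': 0.15, 'qpos': array([-0.10812098,  0.47762627,  0.02238069,  1.55618524, -0.01148585,
        1.10927807, -0.08313829]), 'dq': array([ 1.00011474e-05, -5.01136115e-04,  1.73380441e-03, -5.35292865e-03,
       -2.38254816e-04,  3.86761887e-04,  3.42513513e-04]), 'joint_efforts': array([ 1.55385478e-03, -5.96924365e+01,  1.60940632e+00, -2.81490952e+01,
        1.26662746e-02,  6.56643446e-03,  5.58682734e-05]), 'ee_pos': array([ 6.74568141e+02, -1.50277101e-02,  2.30555464e+02]), 'ee_rot': array([-4.38111412e-04,  7.07114760e-01,  7.07098471e-01, -5.25483806e-04]), 'wrist_force': array([-1.01220801, -1.42119013, -0.03837824]), 'ft_torque': array([-0.02812731,  0.01244518,  0.0788325 ]), 'gripper_force': 0.0, 'finger_gap': 1.0023364663676413}
```

View pics/a_scene.png

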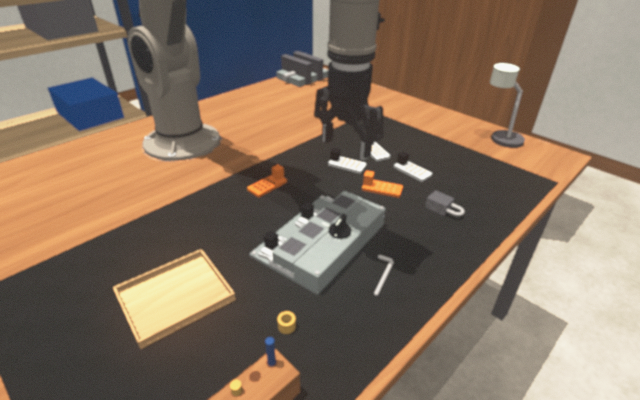

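View pics/a_side.png

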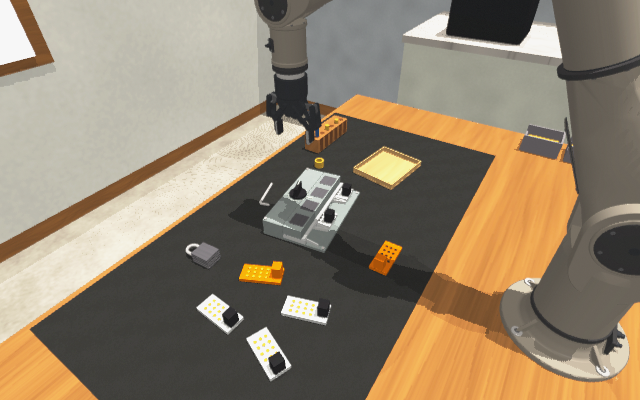

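View pics/a_wrist.png

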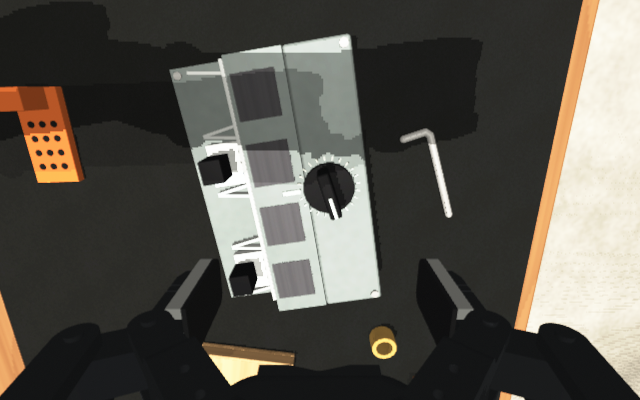

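The scene shows two spent magazines with black blocks, in bay0 (wrist ~245,278) and bay2 (wrist ~215,168). Three white/aluminium fulls with brass heads are at side (220,312), (306,309) and (268,352). Two orange decoys sit at side (262,272) and (386,257). The tray is at side (388,166), and the dial pointer is about +100° off the index. I'll fit the poses next.

```bash
cat > h.py <<'E'
import numpy as np, cv2
from scipy.spatial.transform import Rotation as R
from scipy.optimize import least_squares
from rig import sensors, imaging, order
def rot(q): return R.from_quat([q[1],q[2],q[3],q[0]]).as_matrix()
def cam(n,obs=None):
    i=imaging.camera_info(n); f=200/np.tan(np.radians(i['vfov'])/2)
    if n=='wrist':
        o=obs or sensors.get_obs(); T=rot(o['ee_rot']); M=np.array(i['mount'])
        Rc=T@M[:3,:3]; e=np.array(o['ee_pos'])+T@M[:3,3]
    else: Rc=rot(i['orientation']); e=np.array(i['eye'])
    return dict(R=Rc,e=e,f=f,c=np.array([i['cx'],i['cy']]))
K1=0.0
def proj(c,P,k=None):
    p=(np.atleast_2d(P)-c['e'])@c['R']; u=p[:,:2]/p[:,2:]
    r2=(u**2).sum(1,keepdims=True); return c['c']+c['f']*u*(1+(K1 if k is None else k)*r2)
def back(c,px,z,k=None):
    k=K1 if k is None else k
    d=(np.atleast_2d(px)-c['c'])/c['f']; u=d.copy()
    for _ in range(20): u=d/(1+k*(u**2).sum(1,keepdims=True))
    r=np.c_[u,np.ones(len(u))]@c['R'].T
    return c['e']+r*((z-c['e'][2])/r[:,2])[:,None]
def place(x,y,a,L):
    L=np.atleast_2d(L); c,s=np.cos(a),np.sin(a)
    return np.c_[x+c*L[:,0]-s*L[:,1],y+s*L[:,0]+c*L[:,1],L[:,2]]
def fit(obsl,L,x0,k=None,freek=False):
    # obsl: list of (cam, px, idx)
    def fn(v): return np.concatenate([(proj(c,place(*v[:3],np.array(L)[i]),v[3] if freek else k)-px).ravel() for c,px,i in obsl])
    s=least_squares(fn,list(x0)+([0.] if freek else []),x_scale=[100,100,1]+([.1] if freek else []))
    return s.x,np.round(s.fun.reshape(-1,2),1)
def snap(n,name=None):
    o=sensors.get_obs(); im=imaging.grab_frame(n); c=cam(n,o)
    bgr=cv2.cvtColor(im,cv2.COLOR_RGB2BGR)
    if name: cv2.imwrite('pics/'+name,bgr)
    return bgr,c
E
python3 - <<'E'
from h import *
c=cam('wrist'); s=cam('side'); g=cam('scene')
L=[[-75,134,8],[-75,-134,8],[105,134,50],[105,-134,50],[-20,134,50],[-20,-134,50]]
px=np.array([[172,70],[232,298],[350,36],[380,298],[222,56],[280,310]])
for fk in(0,1): print(fit([(c,px,range(6))],L,[700,80,.2],freek=fk))
v,_=fit([(c,px,range(6))],L,[700,80,.2])
print(proj(s,place(*v,L)).round(0).tolist(),proj(g,place(*v,L)).round(0).tolist())
# tray in side and scene (top rims z=20)
print('tray side',back(s,[[354,167],[388,147],[421,162],[388,187]],20).round(0).tolist())
print('tray scene',back(g,[[114,290],[203,251],[234,292],[146,340]],20).round(0).tolist())
for n,p in dict(fA=[(208,295),(231,332)],fB=[(283,309),(330,311)],fC=[(258,332),(278,375)],o1=[(241,272),(283,275)],o2=[(395,243),(376,270)]).items(): print(n,back(s,p,8).round(0).tolist())
print('hex,bush,lock',back(s,[[266,193],[320,162],[204,254]],10).round().tolist(), back(c,[[449,215],[383,343]],10).round().tolist())
# edge straightness of table: wrist right edge
E
```

```text
(array([ 6.22005654e+02, -2.53756440e+01,  1.52153303e-01]), array([[ 2.4,  0.5],
       [ 2.2, -1.6],
       [ 5.2, -1.4],
       [ 3.9, -0.7],
       [-6.8,  2. ],
       [-6.9,  1.8]]))
(array([ 6.21754222e+02, -2.49544297e+01,  1.52373684e-01, -2.15033307e-02]), array([[ 3.1,  1. ],
       [ 2.3, -2.2],
       [ 4.7, -1.1],
       [ 3.6, -1.4],
       [-6.5,  2.3],
       [-7. ,  1.1]]))
[[323.0, 250.0], [359.0, 192.0], [261.0, 219.0], [306.0, 167.0], [303.0, 232.0], [342.0, 177.0]] [[322.0, 197.0], [250.0, 255.0], [386.0, 210.0], [318.0, 279.0], [341.0, 191.0], [268.0, 252.0]]
tray side [[639.0, -267.0, 20.0], [600.0, -445.0, 20.0], [465.0, -413.0, 20.0], [498.0, -226.0, 20.0]]
tray scene [[474.0, -417.0, 20.0], [499.0, -238.0, 20.0], [638.0, -258.0, 20.0], [620.0, -426.0, 20.0]]
fA [[671.0, 353.0, 8.0], [562.0, 392.0, 8.0]]
fB [[506.0, 290.0, 8.0], [417.0, 238.0, 8.0]]
fC [[515.0, 362.0, 8.0], [425.0, 409.0, 8.0]]
o1 [[655.0, 262.0, 8.0], [564.0, 215.0, 8.0]]
o2 [[384.0, -28.0, 8.0], [385.0, 80.0, 8.0]]
hex,bush,lock [[803.0, -10.0, 10.0], [760.0, -245.0, 10.0], [773.0, 271.0, 10.0]] [[823.0, -60.0, 10.0], [758.0, -238.0, 10.0]]
```

Run:
```python
import cv2,numpy as np
a=cv2.imread('pics/a_side.png')[225:385,185:345]; b=cv2.imread('pics/a_side.png')[160:260,250:380]
w=cv2.imread('pics/a_wrist.png')[30:320,160:400]
o=np.zeros((600,800,3),np.uint8)
o[:400,:400]=cv2.resize(a,(400,400),interpolation=2); o[:580,400:800][:483,:400]=cv2.resize(w,(400,483),interpolation=2)
cv2.imwrite('pics/crop1.png',o)
```

```text
(no output)
```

View pics/crop1.png

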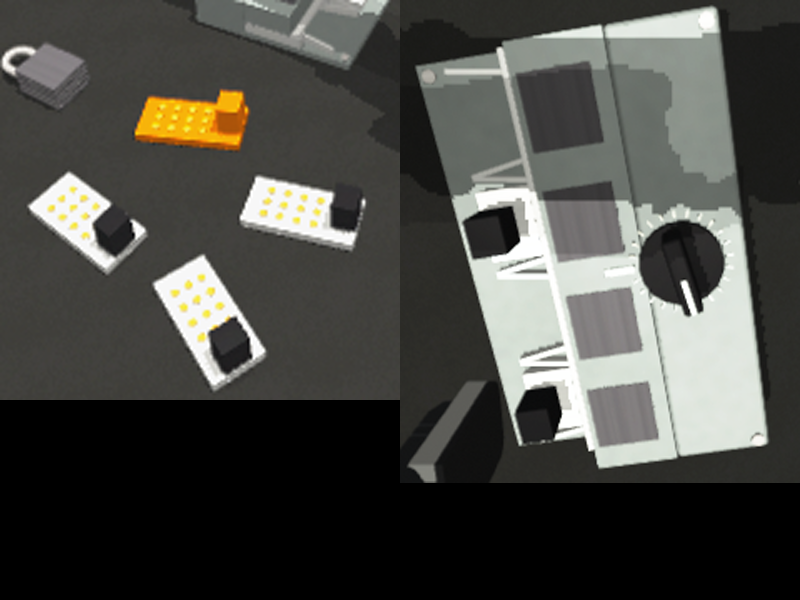

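The crop confirms three real fulls (white slabs, brass heads) and an orange decoy between the padlock and them. The station holds black-block spents in bay2 and bay0. I'll refit on the outer corners and compute the first move.

```bash
cat >> h.py <<'E'
def Rt(phi): c,s=np.cos(phi),np.sin(phi); return np.array([[c,s,0],[s,-c,0],[0,0,-1.]])
def plan(wps,start=None):
    """wps: list of (x,y,z,phi); each call's delta from the previous wp (calls chained)"""
    if start is None:
        o=sensors.get_obs(); p,Q=np.array(o['ee_pos']),rot(o['ee_rot'])
    else: p,Q=np.array(start[:3]),Rt(start[3])
    for w in wps:
        t,T=np.array(w[:3]),Rt(w[3])
        rv=R.from_matrix(Q.T@T).as_rotvec(degrees=True)/8; d=Q.T@(t-p)/50
        print(np.round(rv,2).tolist(),np.round(d,2).tolist(),'rows>=%.1f'%max(np.linalg.norm(rv)*8/10.7,np.linalg.norm(d)*50/62.5))
        p,Q=t,T
E
python3 - <<'E'
from h import *
c=cam('wrist'); s=cam('side'); g=cam('scene')
L=[[-75,134,8],[-75,-134,8],[105,134,50],[105,-134,50]]
px=np.array([[172,70],[232,298],[350,36],[380,298]])
v,r=fit([(c,px,range(4))],L,[700,80,.2]); print(v,r)
# blocks: visible top corners of spent bay2 predicted
for b in(-96,32): print(proj(c,place(*v,[[-45+sx*11,b+sy*12,50] for sx in(-1,1) for sy in(-1,1)])).round().tolist())
dg=back(c,[[329,187]],57)[0]; a=v[2]; d=dg[:2]-v[:2]; print('dial in station',d@[np.cos(a),np.sin(a)],d@[-np.sin(a),np.cos(a)])
P=place(*v,[[-45,-96,0]])[0]; print(P)
plan([(P[0],P[1],140,a+np.pi)])
E
```

```text
[ 6.18299822e+02 -2.61816575e+01  1.51280532e-01] [[-1.   1.3]
 [-0.8 -1.1]
 [ 1.1 -0.2]
 [ 0.4 -0. ]]
[[233.0, 297.0], [228.0, 278.0], [253.0, 294.0], [248.0, 275.0]]
[[204.0, 187.0], [198.0, 163.0], [226.0, 184.0], [220.0, 160.0]]
dial in station 66.73085015571104 3.3030180994369203
[ 588.28137123 -127.86691986    0.        ]
[-0.01, -0.01, -12.33] [-2.56, -1.72, 1.81] rows>=9.2
```

Emit:
{"op": "carry_out", "data": {"series": [[[0,0,-3,-1.28,-0.86,0.5,60],[0,0,-6,-2.56,-1.72,1.0,60],[0,0,-6,-2.56,-1.72,1.0,60],[0,0,-6,-2.56,-1.72,1.0,60],[0,0,-6,-2.56,-1.72,1.0,60],[0,0,-6,-2.56,-1.72,1.0,60],[0,0,-6,-2.56,-1.72,1.0,60]]], "grip_force": 80}}

```text
time: 1.02
ee_pos: [589.0, -127.9, 181.2]
ee_rot: [-0.0, 0.359, 0.933, -0.0]
wrist_force: [-0.6, -0.8, 0.2]
finger_gap: 0.704
gripper_force: 0.0
```

Emit:
{"op": "carry_out", "data": {"series": [[[0,0,-3,0,0,0.2,60],[0,0,-6.33,0,0,0.4,60],[0,0,-6.33,0,0,0.4,60],[0,0,-6.33,0,0,0.4,60],[0,0,-6.33,0,0,0.4,60],[0,0,-6.33,0,0,0.4,60],[0,0,-6.33,0,0,0.4,60]]]}}

```text
time: 1.9
ee_pos: [589.0, -127.9, 161.3]
ee_rot: [-0.0, -0.074, 0.997, -0.0]
wrist_force: [0.3, -0.4, -0.5]
finger_gap: 0.7
gripper_force: 0.0
```

Run:
```python
from h import *
o=sensors.get_obs();print(o['time'],o['ee_pos'],o['qpos'].round(2))
snap('wrist','w2.png')
```

```text
1.9 [ 589.01923073 -127.9305506   161.2695066 ] [ 0.36  0.45 -0.32  1.78  0.17  0.93  1.68]
```

View pics/w2.png

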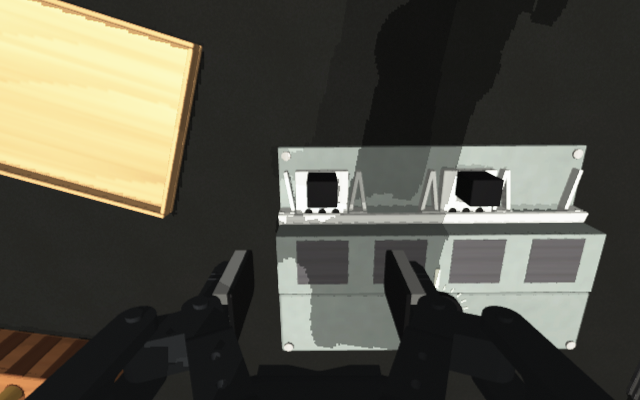

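Wrist view: bay0 spent block at (322,188), bay2 spent block at (480,188), tray at top left. bay1 and bay3 are empty. I'll refine the station pose from this view.

Run:
```python
from h import *
c=cam('wrist')
L=[[-75,134,8],[-75,-134,8],[105,134,50],[105,-134,50]]
px=np.array([[587,146],[278,149],[577,350],[283,351]])
v,r=fit([(c,px,range(4))],L,[620,-26,.15]); print(v,r)
print(fit([(c,px,range(4))],L,[620,-26,.15],freek=1))
for b in(-96,32): print(proj(c,place(*v,[[-45+sx*11,b+sy*12,50] for sx in(-1,1) for sy in(-1,1)])).round().tolist())
print('tray inner',back(c,[[164,217],[202,46]],20).round().tolist())
for b in (-96,32):
    P=place(*v,[[-45,b,0],[-125,b,0]]); print(P.round(1))
P=place(*v,[[-45,-96,0]])[0]
plan([(P[0],P[1],60,v[2]+np.pi),(P[0],P[1],20,v[2]+np.pi)])
```

```text
[ 6.18868362e+02 -2.15451028e+01  1.60310981e-01] [[-1.2 -0.1]
 [ 2.   0.3]
 [-1.8 -1.4]
 [ 1.   0.1]]
(array([ 6.18913275e+02, -2.27189907e+01,  1.59968643e-01,  1.44657298e-02]), array([[-0.1, -0.7],
       [ 0.7,  0.1],
       [-0.3,  0.2],
       [-0.4,  0.4]]))
[[309.0, 182.0], [339.0, 182.0], [309.0, 209.0], [339.0, 209.0]]
[[473.0, 181.0], [504.0, 180.0], [470.0, 207.0], [500.0, 207.0]]
tray inner [[640.0, -261.0, 20.0], [493.0, -233.0, 20.0]]
[[ 589.8 -123.5    0. ]
 [ 510.8 -136.3    0. ]]
[[569.3   2.9   0. ]
 [490.4  -9.9   0. ]]
[-0.0, -0.0, -0.09] [-0.03, 0.08, 2.03] rows>=1.6
[0.0, 0.0, 0.0] [0.0, 0.0, 0.8] rows>=0.6
```

Emit:
{"op": "carry_out", "data": {"series": [[[0,0,-0.09,-0.02,0.07,1.0,60],[0,0,-0.09,-0.02,0.07,2.0,60],[0,0,-0.09,-0.02,0.07,2.5,60],[0,0,-0.09,-0.02,0.07,2.81,60],[0,0,-0.09,-0.02,0.07,2.81,20],[0,0,-0.09,-0.02,0.07,2.81,10],[0,0,-0.09,-0.02,0.07,2.81,10],[0,0,-0.09,-0.02,0.07,2.81,10]]], "grip_force": 20}}

```text
time: 2.95
ee_pos: [590.4, -124.6, 22.1]
ee_rot: [0.001, -0.081, 0.997, -0.0]
wrist_force: [-0.8, -0.9, 4.9]
finger_gap: 0.281
gripper_force: 22.5
```

Run:
```python
from h import *
o=sensors.get_obs();print({k:np.round(o[k],3) for k in o})
print(rot(o['ee_rot']).round(4))
snap('side','s3.png')
```

```text
{'time': np.float64(2.95), 'qpos': array([ 0.311,  0.638, -0.276,  1.86 ,  0.263,  0.676,  1.616]), 'dq': array([-0.001,  0.001, -0.002, -0.002, -0.001,  0.003, -0.001]), 'joint_efforts': array([-2.6700e-01, -5.6264e+01, -3.2190e+00, -1.7845e+01,  3.0000e-03,
       -2.1800e-01,  1.8000e-02]), 'ee_pos': array([ 590.427, -124.631,   22.077]), 'ee_rot': array([ 0.001, -0.081,  0.997, -0.   ]), 'wrist_force': array([-0.838, -0.924,  4.916]), 'ft_torque': array([-0.025,  0.09 ,  0.002]), 'gripper_force': np.float64(22.503), 'finger_gap': np.float64(0.281)}
[[-9.867e-01 -1.622e-01  2.200e-03]
 [-1.622e-01  9.868e-01 -4.000e-04]
 [-2.100e-03 -8.000e-04 -1.000e+00]]
```

Emit:
{"op": "carry_out", "data": {"series": [[[0,0,0,0,0,-0.02,5],[0,0,0,0,0,-0.03,5],[0,0,0,0.4,0,-0.03,5],[0,0,0,0.9,0,-0.03,5],[0,0,0,1.4,0,-0.03,5],[0,0,0,1.7,0,-0.03,5],[0,0,0,1.8,0,-0.7,5],[0,0,0,1.8,0,-1.5,5]]], "grip_force": 80}}

```text
time: 4.0
ee_pos: [499.0, -138.9, 95.6]
ee_rot: [-0.002, -0.082, 0.997, 0.001]
wrist_force: [1.1, -0.1, -1.4]
finger_gap: 0.268
gripper_force: 78.4
```

Run:
```python
from h import *
o=sensors.get_obs();print(o['ee_pos'],o['finger_gap'],o['wrist_force'])
plan([(504,-367.5,95,np.pi-.188),(504,-367.5,22,np.pi-.188)])
snap('wrist','w4.png')
```

```text
[ 498.9735743  -138.89315448   95.62422765] 0.26823999939158993 [ 1.07097761 -0.07071138 -1.44287292]
[0.01, -0.03, 2.52] [0.64, -4.53, 0.01] rows>=3.7
[0.0, 0.0, 0.0] [0.0, 0.0, 1.46] rows>=1.2
```

View pics/w4.png

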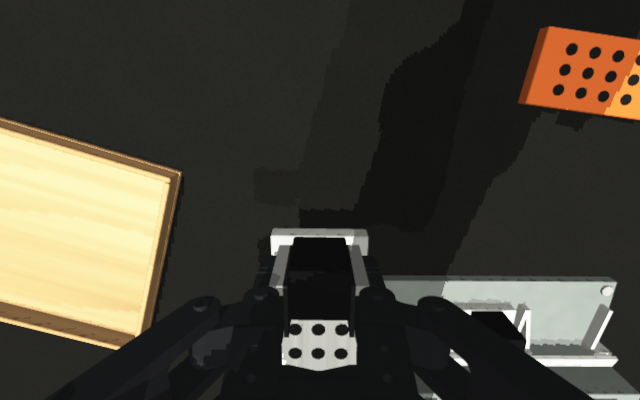

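It is a spent magazine (dark holes), held squarely; the tray's near corner is at (180,175). Next I carry it over and lower it.

Emit:
{"op": "carry_out", "data": {"series": [[[0,0,0.6,0.15,-1.1,0,5],[0,0,1.2,0.3,-2.2,0,5],[0,0,1.8,0.45,-3.3,0,5],[0,0,2.52,0.64,-4.53,0,5],[0,0,2.52,0.64,-4.53,0,5],[0,0,2.52,0.64,-4.53,0,5]]]}}

```text
time: 4.8
ee_pos: [505.6, -366.9, 95.0]
ee_rot: [-0.001, 0.094, 0.996, 0.001]
wrist_force: [0.1, 0.8, -2.2]
finger_gap: 0.265
gripper_force: 78.7
```

Run:
```python
from h import *
o=sensors.get_obs();print(o['ee_pos'],o['finger_gap'],o['wrist_force'])
snap('wrist','w5.png')
```

```text
[ 505.6287164  -366.9484204    95.04064306] 0.26541645787318713 [ 0.08797628  0.78860368 -2.18350565]
```

View pics/w5.png

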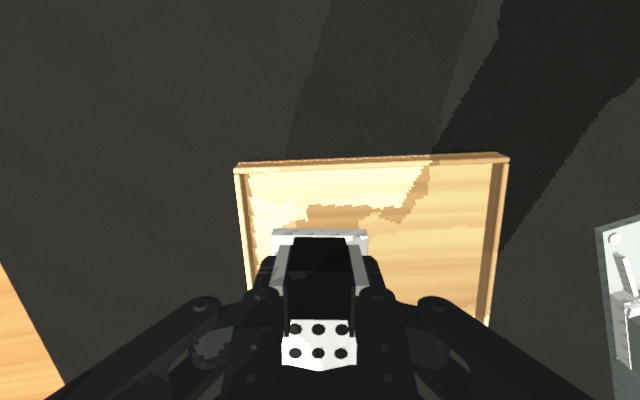

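Tray's robot-side top edge runs (236,168) to (508,158). I'll refine the tray pose from it.

Run:
```python
from h import *
c=cam('wrist')
L=[[-75,-90,20],[-75,90,20]]
v,r=fit([(c,np.array([[235,168],[509,158]]),[0,1])],L,[550,-335,-.19]); print(v,r)
P=place(*v,[[-39,-40,0],[-39,40,0]]); print(P.round(1))
plan([(*P[0][:2],22,np.pi+v[2])])
```

```text
[ 5.54640175e+02 -3.37176498e+02 -1.49179980e-01] [[-0.4  0. ]
 [ 0.4  0.1]]
[[ 510.1 -370.9    0. ]
 [ 522.  -291.8    0. ]]
[0.01, -0.01, -0.27] [-0.1, -0.09, 1.46] rows>=1.2
```

Emit:
{"op": "carry_out", "data": {"series": [[[0,0,-0.27,-0.1,-0.09,0.6,5],[0,0,-0.27,-0.1,-0.09,1.2,5],[0,0,-0.27,-0.1,-0.09,1.4,5],[0,0,-0.27,-0.1,-0.09,1.46,5],[0,0,-0.27,-0.1,-0.09,1.48,5],[0,0,-0.27,-0.1,-0.09,1.5,5],[0,0,-0.27,-0.1,-0.09,1.5,5]]]}}

```text
time: 5.72
ee_pos: [510.3, -373.3, 21.4]
ee_rot: [0.0, 0.075, 0.997, -0.0]
wrist_force: [-0.1, -0.5, -1.6]
finger_gap: 0.268
gripper_force: 78.8
```

Emit:
{"op": "carry_out", "data": {"series": [[[0,0,0,0,0,0.04,5],[0,0,0,0,0,0.06,5],[0,0,0,0,0,0.06,42],[0,0,0,0,0,0.06,42],[0,0,0,0,0,-0.5,42],[0,0,0,0,0,-1.5,42],[0,0,0,0,0,-2.2,42],[0,0,0,0,0,-2.2,42]]]}}

```text
time: 6.72
ee_pos: [512.0, -374.3, 134.2]
ee_rot: [0.003, 0.075, 0.997, -0.002]
wrist_force: [-0.1, 0.4, -0.5]
finger_gap: 0.489
gripper_force: 0.0
```

Run:
```python
from h import *
print(sensors.get_obs()['ee_pos'])
P=place(619,-23,.160,[[-45,32,0]])[0]; print(P)
plan([(P[0],P[1],110,np.pi+.160),(P[0],P[1],22.5,np.pi+.160)])
snap('wrist','w6.png')
```

```text
[ 512.00210814 -374.31663177  134.23457105]
[569.47658964   1.42195377   0.        ]
[-0.03, 0.04, -2.23] [-0.0, 7.6, 0.46] rows>=6.1
[0.0, 0.0, 0.0] [0.0, 0.0, 1.75] rows>=1.4
```

View pics/w6.png

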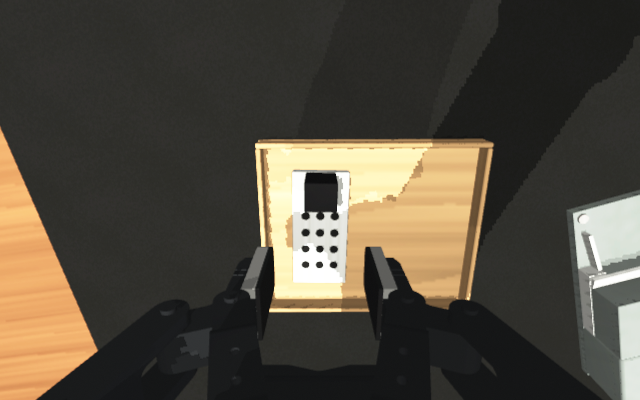

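The first spent lies flat in the tray (block at (321,190)). Next is bay2.

Emit:
{"op": "carry_out", "data": {"series": [[[0,0,-0.4,0,1.1,0,60],[0,0,-0.8,0,2.2,0,60],[0,0,-1.2,0,3.3,0,60],[0,0,-1.7,0,4.5,0,60],[0,0,-2.23,0,5.7,0.2,60],[-0.03,0.04,-2.23,0,6.9,0.4,60],[-0.03,0.04,-2.23,0,7.6,0.46,60],[-0.03,0.04,-2.23,0,7.6,0.46,60]]], "grip_force": 20}}

```text
time: 7.78
ee_pos: [566.1, 6.9, 106.2]
ee_rot: [-0.004, -0.083, 0.997, 0.003]
wrist_force: [0.4, -0.3, 0.3]
finger_gap: 0.7
gripper_force: 0.0
```

Run:
```python
from h import *
print(sensors.get_obs()['ee_pos'])
P=place(619,-23,.160,[[-45,32,0]])[0]
plan([(P[0],P[1],23,np.pi+.160)])
```

```text
[566.12089795   6.8660865  106.20628854]
[0.05, -0.05, 0.05] [-0.06, -0.13, 1.66] rows>=1.3
```

Emit:
{"op": "carry_out", "data": {"series": [[[0.05,-0.05,0.05,-0.06,-0.13,0.6,60],[0.05,-0.05,0.05,-0.06,-0.13,1.2,60],[0.05,-0.05,0.05,-0.06,-0.13,1.66,60],[0.05,-0.05,0.05,-0.06,-0.13,1.66,60],[0.05,-0.05,0.05,-0.06,-0.13,1.66,10],[0.05,-0.05,0.05,-0.06,-0.13,1.66,10],[0.05,-0.05,0.05,-0.06,-0.13,1.66,10],[0.05,-0.05,0.05,-0.06,-0.13,1.66,10]]]}}

```text
time: 8.78
ee_pos: [571.0, -0.7, 26.1]
ee_rot: [0.002, -0.078, 0.997, 0.0]
wrist_force: [-3.2, 5.0, 4.8]
finger_gap: 0.28
gripper_force: 21.6
```

Emit:
{"op": "carry_out", "data": {"series": [[[0,0,0,0,0,0,5],[0,0,0,0,0,-0.02,5],[0,0,0,0.4,0,-0.02,5],[0,0,0,0.9,0,-0.02,5],[0,0,0,1.4,0,-0.02,5],[0,0,0,1.7,0,-0.02,5],[0,0,0,1.85,0,-0.7,5],[0,0,0,1.85,0,-1.5,5]]], "grip_force": 80}}

```text
time: 9.78
ee_pos: [477.8, -17.7, 100.1]
ee_rot: [0.0, -0.076, 0.997, -0.001]
wrist_force: [0.6, -1.0, -0.9]
finger_gap: 0.263
gripper_force: 78.7
```

Run:
```python
from h import *
o=sensors.get_obs();print(o['ee_pos'],o['finger_gap'],o['wrist_force'])
plan([(522,-291,95,np.pi-.149)])
```

```text
[477.80599724 -17.71640219 100.08573054] 0.2633020640169559 [ 0.63281066 -0.9500235  -0.92394507]
[-0.02, 0.0, 2.16] [-0.04, -5.54, 0.11] rows>=4.4
```

Emit:
{"op": "carry_out", "data": {"series": [[[0,0,0.5,0,-1.1,0,5],[0,0,1.0,-0.02,-2.2,0,5],[0,0,1.5,-0.04,-3.3,0,5],[0,0,2.0,-0.04,-4.4,0,5],[0,0,2.16,-0.04,-5.54,0.1,5],[0,0,2.16,-0.04,-5.54,0.1,5],[0,0,2.16,-0.04,-5.54,0.1,5]]]}}

```text
time: 10.65
ee_pos: [523.1, -290.4, 95.0]
ee_rot: [0.001, 0.074, 0.997, -0.001]
wrist_force: [0.3, 0.8, -1.0]
finger_gap: 0.265
gripper_force: 78.9
```

Run:
```python
from h import *
o=sensors.get_obs();print(o['ee_pos'],o['finger_gap'],o['wrist_force'])
plan([(522,-291.5,25,np.pi-.149)])
```

```text
[ 523.08251945 -290.39680214   94.99718709] 0.26505497134083744 [ 0.28139791  0.78226341 -1.00755312]
[-0.01, 0.02, 0.0] [0.02, -0.02, 1.4] rows>=1.1
```

Emit:
{"op": "carry_out", "data": {"series": [[[0,0,0,0.02,-0.02,0.6,5],[0,0,0,0.02,-0.02,1.1,5],[0,0,0,0.02,-0.02,1.35,5],[0,0,0,0.02,-0.02,1.4,5],[0,0,0,0.02,-0.02,1.43,5],[0,0,0,0.02,-0.02,1.46,5],[0,0,0,0.02,-0.02,1.46,5]]]}}

```text
time: 11.52
ee_pos: [522.7, -291.5, 22.6]
ee_rot: [0.002, 0.074, 0.997, -0.001]
wrist_force: [-0.2, -0.6, -0.9]
finger_gap: 0.264
gripper_force: 78.9
```

Emit:
{"op": "carry_out", "data": {"series": [[[0,0,0,0,0,0.02,5],[0,0,0,0,0,0.02,42],[0,0,0,0,0,0.02,42],[0,0,0,0,0,-0.5,42],[0,0,0,0,0,-1.5,42],[0,0,0,0,0,-2.4,42],[0,0,0,0,0,-2.4,42]]]}}

```text
time: 12.4
ee_pos: [524.7, -292.4, 146.2]
ee_rot: [0.005, 0.074, 0.997, -0.002]
wrist_force: [0.2, 0.2, -0.0]
finger_gap: 0.491
gripper_force: 0.0
```

Run:
```python
from h import *
im,c=snap('wrist'); print(sensors.get_obs()['ee_pos'])
im2,_=snap('scene')
o=np.vstack([im[100:330,220:520],cv2.resize(im2[240:350,100:250],(300,220))]); cv2.imwrite('pics/w7.png',o)
plan([(490,280,240,np.pi-.149)])
```

```text
[ 523.23267551 -291.77290099  143.87679254]
[-0.01, 0.02, 0.01] [2.32, 11.2, -1.98] rows>=9.3
```

View pics/w7.png

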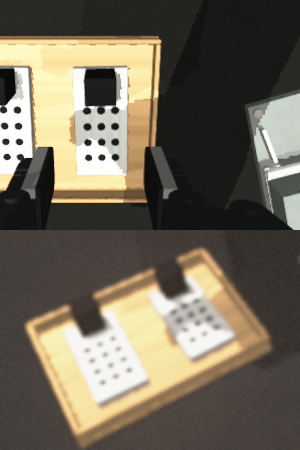

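Both spents are flat in the tray, so step 1 is done. Next I view the fulls from above.

Emit:
{"op": "carry_out", "data": {"series": [[[0,0,0,0.23,1.1,-0.2,60],[0,0,0,0.46,2.2,-0.4,60],[0,0,0,0.7,3.36,-0.7,60],[0,0,0,0.93,4.48,-1.0,60],[0,0,0,1.16,5.6,-1.3,60],[0,0,0,1.16,5.6,-1.3,60]]]}}

```text
time: 13.25
ee_pos: [505.6, -0.1, 206.6]
ee_rot: [0.001, 0.07, 0.998, 0.0]
wrist_force: [-0.5, -1.1, 0.1]
finger_gap: 0.706
gripper_force: 0.0
```

Emit:
{"op": "carry_out", "data": {"series": [[[0,0,0,0.23,1.1,-0.2,60],[0,0,0,0.46,2.2,-0.4,60],[0,0,0,0.7,3.36,-0.7,60],[0,0,0,0.93,4.48,-0.7,60],[0,0,0,1.16,5.6,-0.7,60],[0,0,0,1.16,5.6,-0.7,60],[0,0,0,1.16,5.6,-0.7,60]]]}}

```text
time: 14.12
ee_pos: [489.8, 278.3, 239.4]
ee_rot: [0.0, 0.074, 0.997, -0.002]
wrist_force: [0.0, -1.1, 0.5]
finger_gap: 0.7
gripper_force: 0.0
```

Run:
```python
from h import *
o=sensors.get_obs();print(o['ee_pos'],o['ee_rot'],o['qpos'].round(2))
snap('wrist','w8.png')
```

```text
[489.79527756 278.2983896  239.44799519] [ 1.89516614e-04  7.43643701e-02  9.97229397e-01 -1.85298742e-03] [-0.22  0.33 -0.51  1.79  0.18  1.07  0.63]
```

View pics/w8.png

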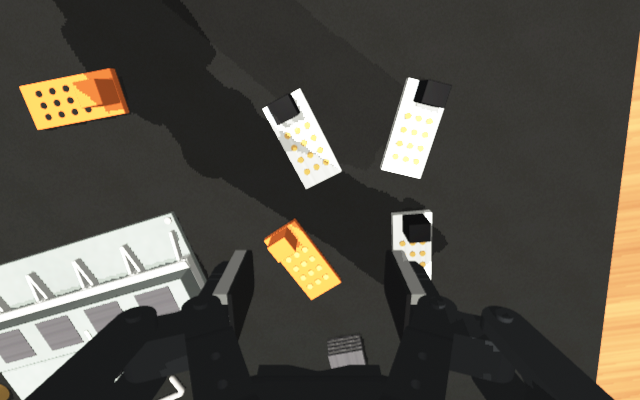

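Fulls: M1 at (303,140), M2 at (416,128), M3 at (412,245), all white with brass heads. Orange decoys are at (302,260) and (75,98); they are excluded by colour. I'll fit the three.

```bash
cat >> h.py <<'E'
MAG=[[50,-23,10],[50,23,10],[-50,23,10],[-50,-23,10]]  # nose right, nose left, tail left, tail right
E
python3 - <<'E'
from h import *
c=cam('wrist'); L=MAG
M={'M1':([[306,189],[341,172],[301,89],[264,106]],[0,1,2,3]),'M2':([[381,170],[421,179],[409,77]],[0,1,3]),'M3':([[433,210],[391,212]],[2,3])}
for n,(px,i) in M.items():
    v,r=fit([(c,np.array(px,float),i)],L,[480,330,0]); print(n,v.round(3),r.tolist(), 'block',place(*v,[[-39,0,0]]).round(1))
    T=place(*v,[[-39,0,0]])[0]; plan([(T[0],T[1],100,np.pi+v[2])])
E
```

```text
M1 [4.63312e+02 2.63775e+02 2.97000e-01] [[-1.0, -0.3], [0.5, -0.2], [1.0, -1.1], [-0.6, 1.5]] block [[426.  252.3   0. ]]
[-0.03, 0.0, -3.21] [1.19, -0.68, 2.8] rows>=2.5
M2 [ 4.70438e+02  3.85321e+02 -3.80000e-01] [[0.6, -0.5], [-0.5, -0.5], [-0.1, 0.8]] block [[434.2 399.8   0. ]]
[-0.03, 0.01, 1.65] [1.47, 2.26, 2.78] rows>=3.1
M3 [ 6.13040e+02  3.71385e+02 -9.20000e-02] [[-1.3, -0.1], [1.3, 0.0]] block [[574.2 375.    0. ]]
[-0.03, 0.01, -0.42] [-1.37, 2.19, 2.79] rows>=3.0
```

Emit:
{"op": "carry_out", "data": {"series": [[[0,0,-1.1,0.4,-0.22,0.9,60],[0,0,-2.2,0.8,-0.45,1.8,60],[0,0,-3.2,1.19,-0.68,2.6,60],[0,0,-3.2,1.19,-0.68,2.8,60],[0,0,-3.2,1.19,-0.68,2.8,60]]]}}

```text
time: 14.8
ee_pos: [427.7, 254.3, 101.2]
ee_rot: [0.001, -0.147, 0.989, -0.001]
wrist_force: [0.6, 0.7, 0.7]
finger_gap: 0.704
gripper_force: 0.0
```

Run:
```python
from h import *
o=sensors.get_obs();print(o['ee_pos'],o['ee_rot'])
plan([(426,252.3,15,np.pi+.297)])
im,c=snap('wrist','w9.png')
px=proj(c,place(463.3,263.8,.297,MAG+[[-50,-12,42],[-50,12,42],[-28,12,42],[-28,-12,42]]))
for p in px: cv2.circle(im,tuple(int(x) for x in p.round()),2,(0,0,255),1)
cv2.imwrite('pics/w9.png',im)
```

```text
[427.65483161 254.25572286 101.24077379] [ 0.0013046  -0.14665104  0.98918689 -0.00103726]
[-0.02, 0.02, -0.02] [0.05, -0.02, 1.72] rows>=1.4
```

View pics/w9.png

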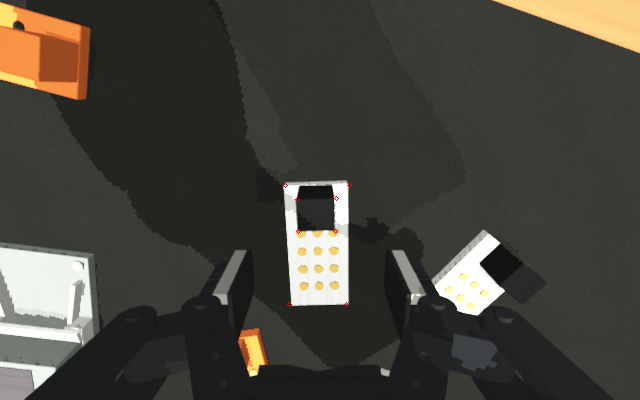

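The predicted corners overlay the magazine to within a pixel, so I grasp.

Emit:
{"op": "carry_out", "data": {"series": [[[0,0,0,0.05,-0.02,0.8,60],[0,0,0,0.05,-0.02,1.4,60],[0,0,0,0.05,-0.02,1.72,60],[0,0,0,0.05,-0.02,1.72,60],[0,0,0,0.05,-0.02,1.72,10],[0,0,0,0.05,-0.02,1.72,10],[0,0,0,0.05,-0.02,1.72,10],[0,0,0,0.05,-0.02,1.72,10]]], "grip_force": 40}}

```text
time: 15.85
ee_pos: [425.2, 253.4, 16.2]
ee_rot: [0.002, -0.149, 0.989, -0.001]
wrist_force: [-0.6, -0.3, 5.3]
finger_gap: 0.272
gripper_force: 39.9
```

Emit:
{"op": "carry_out", "data": {"series": [[[0,0,0,0,0,0,5],[0,0,0,0,0,-0.4,5],[0,0,0,0,0,-1.2,5],[0,0,0,0,0,-1.9,5],[0,0,0,0,0,-1.9,5]]], "grip_force": 80}}

```text
time: 16.48
ee_pos: [425.8, 254.2, 112.7]
ee_rot: [0.004, -0.149, 0.989, -0.0]
wrist_force: [-0.0, -0.1, -1.7]
finger_gap: 0.265
gripper_force: 78.7
```

```bash
cat >> h.py <<'E'
ST=(619,-23.5,.160)
def stn(x,y): return place(*ST,[[x,y,0]])[0][:2]
E
python3 - <<'E'
from h import *
o=sensors.get_obs();print(o['ee_pos'],o['finger_gap'],o['wrist_force'])
a=np.pi+ST[2]
print(stn(-45-68,-32)); plan([(*stn(-170,-32),105,a),(*stn(-45-68,-32),105,a)])
E
```

```text
[425.77107787 254.24647213 112.68990215] 0.26457992743904646 [-0.01756834 -0.10639481 -1.69716832]
[512.54149959 -73.09423042]
[-0.01, 0.05, 0.99] [1.4, -6.61, 0.15] rows>=5.4
[0.0, 0.0, 0.0] [-1.14, 0.0, 0.0] rows>=0.9
```

Run:
```python
from h import *
plan([(*stn(-154,-32),105,np.pi+ST[2])])
```

```text
[-0.01, 0.05, 0.99] [1.08, -6.65, 0.15] rows>=5.4
```

Emit:
{"op": "carry_out", "data": {"series": [[[0,0,0.2,0.18,-1.1,0,5],[0,0,0.4,0.36,-2.2,0,5],[0,0,0.6,0.54,-3.3,0,5],[0,0,0.8,0.72,-4.4,0.1,5],[0,0.05,0.99,0.9,-5.5,0.15,5],[0,0.05,0.99,1.08,-6.65,0.15,5],[0,0.05,0.99,1.08,-6.65,0.15,5],[0,0.05,0.99,1.08,-6.65,0.15,5]]]}}

```text
time: 17.48
ee_pos: [469.6, -80.1, 102.4]
ee_rot: [-0.003, -0.08, 0.997, -0.001]
wrist_force: [-0.4, 0.5, -1.2]
finger_gap: 0.265
gripper_force: 79.0
```

Run:
```python
from h import *
o=sensors.get_obs();print(o['ee_pos'],o['finger_gap'],o['wrist_force'])
plan([(*stn(-154,-32),27,np.pi+ST[2])])
```

```text
[469.64844065 -80.13153563 102.38656842] 0.2649845677267012 [-0.36128045  0.45652979 -1.17254749]
[-0.01, -0.04, 0.0] [-0.06, 0.0, 1.51] rows>=1.2
```

Emit:
{"op": "carry_out", "data": {"series": [[[0,-0.04,0,-0.04,0,0.6,5],[0,-0.04,0,-0.04,0,1.2,5],[0,-0.04,0,-0.04,0,1.48,5],[0,-0.04,0,-0.04,0,1.51,5],[0,-0.04,0,-0.04,0,1.51,5]]]}}

```text
time: 18.1
ee_pos: [472.7, -79.9, 28.3]
ee_rot: [0.001, -0.081, 0.997, -0.001]
wrist_force: [0.8, 0.3, -2.2]
finger_gap: 0.267
gripper_force: 79.1
```

Run:
```python
from h import *
o=sensors.get_obs();print(o['ee_pos'],o['finger_gap'],o['wrist_force'])
plan([(*stn(-154,-32),25.5,np.pi+ST[2]),(*stn(-43,-32),25.5,np.pi+ST[2])])
```

```text
[472.66495559 -79.92264677  28.28436362] 0.266528027972666 [ 0.84627557  0.33547528 -2.16271792]
[-0.02, 0.01, 0.01] [0.01, 0.01, 0.06] rows>=0.0
[0.0, 0.0, 0.0] [-2.22, 0.0, 0.0] rows>=1.8
```

Emit:
{"op": "carry_out", "data": {"series": [[[0,0,0,0,0.01,0.05,5],[0,0,0,-0.4,0.01,0.05,5],[0,0,0,-0.8,0.01,0.05,5],[0,0,0,-1.1,0.01,0.05,5],[0,0,0,-1.4,0.01,0.05,5],[0,0,0,-1.7,0.01,0.05,5],[0,0,0,-1.95,0.01,0.05,5],[0,0,0,-2.1,0.01,0.05,5]]]}}

```text
time: 19.1
ee_pos: [576.4, -62.9, 25.2]
ee_rot: [0.001, -0.08, 0.997, -0.001]
wrist_force: [0.3, 1.0, -1.9]
finger_gap: 0.267
gripper_force: 79.1
```

Emit:
{"op": "carry_out", "data": {"series": [[[0,0,0,-0.05,0,0,5],[0,0,0,-0.1,0,0,5],[0,0,0,-0.14,0,0,5],[0,0,0,-0.18,0,0,5]]]}}

```text
time: 19.6
ee_pos: [578.7, -62.8, 24.5]
ee_rot: [-0.005, -0.08, 0.997, -0.002]
wrist_force: [-19.1, -1.4, 15.2]
finger_gap: 0.272
gripper_force: 81.5
```

Emit:
{"op": "carry_out", "data": {"series": [[[0,0,0,-0.04,0,-0.02,5],[0,0,0,-0.08,0,-0.03,5],[0,0,0,-0.08,0,-0.03,5]]]}}

```text
time: 19.98
ee_pos: [578.8, -62.8, 25.1]
ee_rot: [-0.009, -0.08, 0.997, -0.002]
wrist_force: [-25.2, -2.1, 14.7]
finger_gap: 0.269
gripper_force: 81.6
```

Emit:
{"op": "carry_out", "data": {"series": [[[0,0,0,0.1,0,0,5],[0,0,0,0.1,0,0,42],[0,0,0,0.1,0,0,42],[0,0,0,0.1,0,-0.6,42],[0,0,0,0.1,0,-1.6,42],[0,0,0,0.1,0,-2.6,42],[0,0,0,0.1,0,-2.6,42]]]}}

```text
time: 20.85
ee_pos: [587.1, -61.2, 161.6]
ee_rot: [0.005, -0.08, 0.997, -0.002]
wrist_force: [0.1, -0.5, -1.2]
finger_gap: 0.492
gripper_force: 0.0
```

Run:
```python
from h import *
o=sensors.get_obs();print(o['ee_pos'],o['ee_rot'],o['finger_gap'],o['wrist_force'])
im,c=snap('wrist','w10.png')
a=cv2.imread('pics/w2.png')[130:240,260:600]
cv2.imwrite('pics/v10.png',np.vstack([cv2.resize(a,None,fx=2,fy=2),im[100:370]]if 0 else [cv2.resize(a,(640,207)),im[60:390]]))
L=MAG+[[-50,-12,42],[-50,12,42],[-28,12,42],[-28,-12,42]]
L=[[x-6,y-32,z+8] for x,y,z in L]; print(proj(c,place(*ST,L)).round(1).tolist())
print(proj(c,place(*ST,[[-75,134,8],[-75,-134,8],[105,134,50],[105,-134,50]])).round(1).tolist())
```

```text
[587.14580033 -61.24164366 161.55426693] [ 0.00526914 -0.08015237  0.99676702 -0.0018286 ] 0.49196957528745533 [ 0.09643634 -0.52160222 -1.16435029]
[[295.4, 264.0], [343.7, 264.1], [346.5, 160.8], [293.0, 160.7], [304.0, 169.6], [335.2, 169.7], [334.8, 196.8], [304.4, 196.8]]
[[511.3, 137.2], [202.7, 136.6], [500.5, 341.3], [208.5, 339.9]]
```

View pics/v10.png

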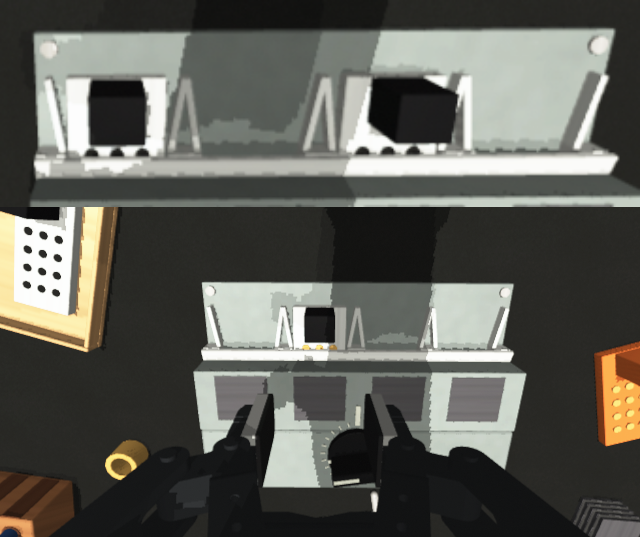

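M1 is home: its tail-to-sill gap is 23 px, matching the spents when they were home. Now I go back for M2 with an automatic pose fit.

```bash
cat >> h.py <<'E'
from scipy.optimize import minimize
from scipy.ndimage import gaussian_filter
SL=[[x,y,z] for x in(-50,50) for y in(-23,23) for z in(0,10)]; BL=[[x,y,z] for x in(-50,-28) for y in(-12,12) for z in(10,42)]
def hull(im,p,v): cv2.fillConvexPoly(im,cv2.convexHull((p*16).astype(np.int32)),v,lineType=cv2.LINE_AA,shift=4)
def white(im):
    b,g,r=[im[...,i].astype(int) for i in range(3)]
    m=((b>90)&(r-b<70)).astype(np.uint8)
    return cv2.morphologyEx(m,cv2.MORPH_CLOSE,np.ones((5,5)))
def fitmag(im,c,x0,z0=0,ign=None):
    w=white(im).astype(float)
    ok=np.ones_like(w) if ign is None else ign
    def cost(v):
        m=np.zeros(w.shape,np.uint8); d=np.array([0,0,z0])
        hull(m,proj(c,place(*v,np.array(SL)+d)),255); hull(m,proj(c,place(*v,np.array(BL)+d)),0)
        m=m/255.; P=proj(c,place(*v,np.array(SL)+d)); x,y=P.mean(0)
        B=np.zeros_like(ok); B[max(0,int(y)-90):int(y)+90,max(0,int(x)-90):int(x)+90]=1
        k=ok*B; return 1-(np.minimum(m,w)*k).sum()/max(1,(np.maximum(m,w)*k).sum())
    best=None
    for da in (0,-.25,.25,-.5,.5):
        s=np.array([[0,0,0],[15,0,0],[0,15,0],[0,0,.2]])+np.array(x0)+[0,0,da]
        r=minimize(cost,s[0],method='Nelder-Mead',options=dict(initial_simplex=s,xatol=.05,fatol=1e-5))
        if best is None or r.fun<best.fun: best=r
    return best.x,best.fun
E
python3 - <<'E'
from h import *
plan([(575,90,200,np.pi-.0),(490,290,240,np.pi-.149)])
E
```

```text
[-0.02, 0.04, 1.15] [-0.28, 3.02, -0.83] rows>=2.5
[0.0, 0.0, 1.07] [1.7, 4.0, -0.8] rows>=3.5
```

Emit:
{"op": "carry_out", "data": {"series": [[[0,0,0.4,-0.1,0.9,-0.8,60],[0,0,0.8,-0.2,2.0,-0.8,60],[0,0.04,1.15,-0.28,3.0,-0.8,60],[0,0.04,1.15,-0.28,3.0,-0.8,60]]]}}

```text
time: 21.4
ee_pos: [571.9, 94.6, 195.4]
ee_rot: [-0.003, -0.004, 1.0, -0.0]
wrist_force: [0.6, -0.0, -0.4]
finger_gap: 0.703
gripper_force: 0.0
```

Emit:
{"op": "carry_out", "data": {"series": [[[0,0,0.4,0.5,1.0,-0.2,60],[0,0,0.8,0.9,2.0,-0.4,60],[0,0,1.07,1.3,3.0,-0.6,60],[0,0,1.07,1.7,4.0,-0.8,60],[0,0,1.07,1.7,4.0,-0.8,60]]]}}

```text
time: 22.02
ee_pos: [486.1, 293.5, 236.2]
ee_rot: [-0.002, 0.071, 0.997, -0.0]
wrist_force: [0.7, -0.2, 0.3]
finger_gap: 0.702
gripper_force: 0.0
```

Run:
```python
from h import *
print(sensors.get_obs()['ee_pos'])
im,c=snap('wrist','w11.png')
v,f=fitmag(im,c,(470,385,-.38)); print('M2',v,f,place(*v,[[-39,0,0]])[0])
ign=np.ones((400,640)); ign[240:,:]=0
v3,f3=fitmag(im,c,(613,371,-.2),ign=ign); print('M3',v3,f3)
s_im,s=snap('side'); print('M2 side',fitmag(s_im,s,(470,385,-.38)),'M3 side',fitmag(s_im,s,(613,371,-.2)))
T=place(*v,[[-39,0,0]])[0]; plan([(T[0],T[1],100,np.pi+v[2])])
```

```text
[486.11969335 293.48481357 236.20673228]
M2 [ 4.68957357e+02  3.85788702e+02 -3.79443282e-01] 0.0975495114758721 [432.73138812 400.23443454   0.        ]
M3 [ 6.17386883e+02  3.73810868e+02 -4.55007821e-02] 0.6768150210080366
M2 side (array([ 4.71152184e+02,  3.82996360e+02, -3.93937017e-01]), np.float64(0.49352417705099993)) M3 side (array([ 6.17262363e+02,  3.70682315e+02, -4.59394727e-02]), np.float64(0.8125136096392538))
[-0.04, -0.03, 1.65] [1.42, 2.06, 2.7] rows>=2.9
```

Emit:
{"op": "carry_out", "data": {"series": [[[0,0,0.6,0.5,0.7,0.9,60],[0,0,1.2,1.0,1.4,1.8,60],[0,0,1.65,1.42,2.06,2.6,60],[-0.04,-0.03,1.65,1.42,2.06,2.7,60],[-0.04,-0.03,1.65,1.42,2.06,2.7,60]]]}}

```text
time: 22.75
ee_pos: [434.1, 398.5, 100.1]
ee_rot: [0.0, 0.19, 0.982, -0.0]
wrist_force: [-0.3, -0.4, 0.2]
finger_gap: 0.7
gripper_force: 0.0
```

Run:
```python
from h import *
print(sensors.get_obs()['ee_pos'])
im,c=snap('wrist','w12.png')
v,f=fitmag(im,c,(470,385,-.38)); print('M2',v,f)
T=place(*v,[[-39,0,0]])[0]; plan([(T[0],T[1],15,np.pi+v[2])])
```

```text
[434.10851316 398.54420086 100.14025339]
M2 [ 4.70111874e+02  3.84266007e+02 -3.80301817e-01] 0.2121439401550398
[0.01, 0.01, -0.02] [0.02, -0.01, 1.72] rows>=1.4
```

Emit:
{"op": "carry_out", "data": {"series": [[[0,0,0,0.02,0,0.8,60],[0,0,0,0.02,0,1.4,60],[0,0,0,0.02,0,1.72,60],[0,0,0,0.02,0,1.72,60],[0,0,0,0.02,0,1.72,10],[0,0,0,0.02,0,1.72,10],[0,0,0,0.02,0,1.72,10],[0,0,0,0.02,0,1.72,10]]], "grip_force": 40}}

```text
time: 23.8
ee_pos: [432.8, 402.0, 16.5]
ee_rot: [0.001, 0.189, 0.982, 0.001]
wrist_force: [-0.7, -2.0, 5.9]
finger_gap: 0.277
gripper_force: 39.7
```

Emit:
{"op": "carry_out", "data": {"series": [[[0,0,0,0,0,0,5],[0,0,0,0,0,-0.4,5],[0,0,0,0,0,-1.2,5],[0,0,0,0,0,-1.9,5],[0,0,0,0,0,-1.9,5]]], "grip_force": 80}}

```text
time: 24.42
ee_pos: [433.4, 403.3, 114.3]
ee_rot: [0.002, 0.189, 0.982, 0.004]
wrist_force: [0.6, -0.2, -1.7]
finger_gap: 0.267
gripper_force: 78.6
```

Run:
```python
from h import *
o=sensors.get_obs();print(o['ee_pos'],o['finger_gap'],o['wrist_force'])
plan([(450,200,110,np.pi-.1),(*stn(-154,32),105,np.pi+ST[2])])
```

```text
[433.38719792 403.30000477 114.25144257] 0.26657679408486074 [ 0.61698093 -0.20738381 -1.73191427]
[0.05, 0.03, -2.0] [-1.82, -3.65, 0.06] rows>=3.3
[0.0, 0.0, -1.86] [-0.67, -4.28, 0.1] rows>=3.5
```

Emit:
{"op": "carry_out", "data": {"series": [[[0,0,-0.6,-0.5,-0.95,0,5],[0,0,-1.2,-1.0,-1.9,0,5],[0,0,-1.8,-1.4,-2.8,0.05,5],[0.05,0.03,-2.0,-1.82,-3.65,0.05,5],[0.05,0.03,-2.0,-1.82,-3.65,0.05,5]]]}}

```text
time: 25.05
ee_pos: [448.6, 193.0, 106.5]
ee_rot: [-0.003, 0.053, 0.999, -0.004]
wrist_force: [0.4, 0.9, -1.6]
finger_gap: 0.267
gripper_force: 78.9
```

Run:
```python
from h import *
o=sensors.get_obs();print(o['ee_pos'],o['finger_gap'],o['wrist_force'])
plan([(*stn(-154,32),105,np.pi+ST[2])])
```

```text
[448.57124657 193.01318491 106.52499299] 0.26726447984518914 [ 0.38128921  0.91616975 -1.62072531]
[-0.06, -0.05, -1.91] [-0.71, -4.14, 0.06] rows>=3.4
```

Emit:
{"op": "carry_out", "data": {"series": [[[0,0,-0.6,-0.18,-1.0,0,5],[0,0,-1.2,-0.36,-2.0,0,5],[0,0,-1.8,-0.54,-3.0,0,5],[-0.06,-0.05,-1.91,-0.71,-4.0,0.05,5],[-0.06,-0.05,-1.91,-0.71,-4.14,0.05,5],[-0.06,-0.05,-1.91,-0.71,-4.14,0.05,5]]]}}

```text
time: 25.8
ee_pos: [463.3, -10.8, 105.6]
ee_rot: [0.001, -0.083, 0.997, 0.002]
wrist_force: [-0.4, 0.7, -1.9]
finger_gap: 0.268
gripper_force: 79.1
```

Run:
```python
from h import *
o=sensors.get_obs();print(o['ee_pos'],o['finger_gap'],o['wrist_force'])
plan([(*stn(-154,32),27,np.pi+ST[2])])
```

```text
[463.28383281 -10.78056553 105.601413  ] 0.2679897266309202 [-0.44668057  0.66403709 -1.85759842]
[0.03, 0.02, 0.04] [0.05, -0.11, 1.57] rows>=1.3
```

Emit:
{"op": "carry_out", "data": {"series": [[[0.03,0.02,0.04,0.05,-0.13,0.6,5],[0.03,0.02,0.04,0.05,-0.13,1.2,5],[0.03,0.02,0.04,0.05,-0.13,1.5,5],[0.03,0.02,0.04,0.05,-0.13,1.57,5],[0.03,0.02,0.04,0.05,-0.13,1.57,5]]]}}

```text
time: 26.42
ee_pos: [462.6, -17.1, 27.6]
ee_rot: [0.0, -0.081, 0.997, -0.0]
wrist_force: [-0.8, 0.2, -0.8]
finger_gap: 0.268
gripper_force: 79.2
```

Run:
```python
from h import *
o=sensors.get_obs();print(o['ee_pos'],o['finger_gap'],o['wrist_force'])
a=np.pi+ST[2]; plan([(*stn(-154,31.2),25.8,a),(*stn(-44,31.2),25.8,a)])
```

```text
[462.63222218 -17.07224217  27.59117067] 0.2676656430475246 [-0.78321593  0.15628686 -0.80698238]
[-0.0, 0.01, 0.01] [0.01, -0.0, 0.04] rows>=0.0
[0.0, 0.0, 0.0] [-2.2, -0.0, 0.0] rows>=1.8
```

Emit:
{"op": "carry_out", "data": {"series": [[[0,0,0,0,0,0.04,5],[0,0,0,-0.4,0,0.04,5],[0,0,0,-0.8,0,0.04,5],[0,0,0,-1.1,0,0.04,5],[0,0,0,-1.4,0,0.04,5],[0,0,0,-1.7,0,0.04,5],[0,0,0,-1.95,0,0.04,5],[0,0,0,-2.1,0,0.04,5]]]}}

```text
time: 27.42
ee_pos: [565.9, -0.1, 25.1]
ee_rot: [-0.0, -0.081, 0.997, 0.0]
wrist_force: [-3.0, 4.4, -1.9]
finger_gap: 0.266
gripper_force: 78.8
```

Emit:
{"op": "carry_out", "data": {"series": [[[0,0,0,-0.05,0,0,5],[0,0,0,-0.1,0,0,5],[0,0,0,-0.14,0,0,5],[0,0,0,-0.18,0,0,5]]]}}

```text
time: 27.92
ee_pos: [567.3, -0.5, 24.6]
ee_rot: [-0.007, -0.08, 0.997, -0.002]
wrist_force: [-16.8, -3.8, 9.8]
finger_gap: 0.267
gripper_force: 80.4
```

Emit:
{"op": "carry_out", "data": {"series": [[[0,0,0,-0.04,0,-0.02,5],[0,0,0,-0.1,0,-0.02,5],[0,0,0,-0.1,0,-0.02,5]]]}}

```text
time: 28.3
ee_pos: [567.4, -0.8, 24.5]
ee_rot: [-0.012, -0.079, 0.997, -0.002]
wrist_force: [-34.3, -0.7, 25.7]
finger_gap: 0.266
gripper_force: 83.0
```

Emit:
{"op": "carry_out", "data": {"series": [[[0,0,0,0.12,0,0,5],[0,0,0,0.12,0,0,42],[0,0,0,0.12,0,0,42],[0,0,0,0.12,0,-0.6,42],[0,0,0,0.12,0,-1.6,42],[0,0,0,0.12,0,-2.6,42],[0,0,0,0.12,0,-3.4,42],[0,0,0,0.12,0,-3.4,42]]]}}

```text
time: 29.3
ee_pos: [577.1, 0.2, 200.5]
ee_rot: [0.005, -0.08, 0.997, -0.001]
wrist_force: [0.3, 0.0, -0.5]
finger_gap: 0.495
gripper_force: 0.0
```

Run:
```python
from h import *
o=sensors.get_obs();print(o['ee_pos'],o['finger_gap'],o['wrist_force'])
snap('wrist','w13.png')
im,c=snap('side','s13.png'); print(fitmag(im,c,(617,371,-.1)))
plan([(560,335,200,np.pi-.05)])
```

```text
[5.77135825e+02 2.03870510e-01 2.00498933e+02] 0.49459828322130706 [ 0.34706152  0.00260238 -0.49520163]
(array([ 6.17394445e+02,  3.70486396e+02, -4.39140160e-02]), np.float64(0.7388460250628709))
[-0.01, 0.01, 1.5] [-0.78, 6.67, -0.07] rows>=5.4
```

Emit:
{"op": "carry_out", "data": {"series": [[[0,0,0.3,-0.15,1.2,0,60],[0,0,0.6,-0.3,2.4,0,60],[0,0,0.9,-0.45,3.6,0,60],[0,0,1.2,-0.6,4.8,0,60],[0,0,1.5,-0.7,5.9,0,60],[0,0,1.5,-0.78,6.67,0,60],[0,0,1.5,-0.78,6.67,0,60]]]}}

```text
time: 30.28
ee_pos: [556.6, 339.9, 194.3]
ee_rot: [-0.001, 0.021, 1.0, 0.0]
wrist_force: [0.3, -1.4, -0.8]
finger_gap: 0.701
gripper_force: 0.0
```

Run:
```python
from h import *
print(sensors.get_obs()['ee_pos'])
im,c=snap('wrist','w14.png')
v,f=fitmag(im,c,(617,371,-.05)); print('M3',v,f)
m=white(im); n,l,st,ce=cv2.connectedComponentsWithStats(m)
print([(st[i].tolist(),ce[i].round().tolist()) for i in range(1,n) if st[i,4]>400])
T=place(*v,[[-39,0,0]])[0]; plan([(T[0],T[1],100,np.pi+v[2])])
```

```text
[556.58389497 339.85462767 194.3166836 ]
M3 [ 6.15199643e+02  3.73258216e+02 -5.16466050e-02] 0.23364869996278326
[([0, 150, 115, 200, 16802], [45.0, 253.0]), ([329, 177, 50, 93, 3355], [352.0, 229.0]), ([213, 250, 33, 55, 617], [228.0, 277.0]), ([392, 250, 34, 55, 660], [409.0, 276.0]), ([245, 320, 46, 56, 1739], [267.0, 345.0])]
[-0.01, -0.02, 0.04] [-0.34, 0.79, 1.88] rows>=1.7
```

Emit:
{"op": "carry_out", "data": {"series": [[[0,0,0,-0.17,0.4,0.9,60],[0,0,0,-0.34,0.79,1.7,60],[0,0,0,-0.34,0.79,1.88,60],[0,0,0,-0.34,0.79,1.88,60]]]}}

```text
time: 30.82
ee_pos: [577.9, 372.3, 101.3]
ee_rot: [-0.001, 0.025, 1.0, -0.001]
wrist_force: [0.8, -0.2, 0.3]
finger_gap: 0.701
gripper_force: 0.0
```

Run:
```python
from h import *
print(sensors.get_obs()['ee_pos'])
im,c=snap('wrist','w15.png')
ign=np.ones((400,640)); ign[240:,:265]=0; ign[240:,375:]=0
v,f=fitmag(im,c,(615,373,-.05),ign=ign); print('M3',v,f)
T=place(*v,[[-39,0,0]])[0]; plan([(T[0],T[1],15,np.pi+v[2])])
```

```text
[577.93665329 372.2578506  101.34660312]
M3 [ 6.15462783e+02  3.72802409e+02 -5.93609052e-02] 0.13265289791099977
[-0.01, 0.0, 0.06] [0.04, 0.04, 1.75] rows>=1.4
```

Emit:
{"op": "carry_out", "data": {"series": [[[0,0,0.06,0.04,0.04,0.8,60],[0,0,0.06,0.04,0.04,1.4,60],[0,0,0.06,0.04,0.04,1.72,60],[0,0,0.06,0.04,0.04,1.72,60],[0,0,0.06,0.04,0.04,1.72,10],[0,0,0.06,0.04,0.04,1.72,10],[0,0,0.06,0.04,0.04,1.72,10],[0,0,0.06,0.04,0.04,1.72,10]]], "grip_force": 40}}

```text
time: 31.88
ee_pos: [576.8, 376.8, 17.7]
ee_rot: [0.001, 0.029, 1.0, 0.0]
wrist_force: [-0.4, -1.4, 6.1]
finger_gap: 0.272
gripper_force: 40.7
```

Emit:
{"op": "carry_out", "data": {"series": [[[0,0,0,0,0,0,5],[0,0,0,0,0,-0.4,5],[0,0,0,0,0,-1.2,5],[0,0,0,0,0,-1.9,5],[0,0,0,0,0,-1.9,5]]], "grip_force": 80}}

```text
time: 32.5
ee_pos: [577.5, 378.2, 115.5]
ee_rot: [0.003, 0.029, 1.0, 0.002]
wrist_force: [0.3, 0.6, -1.6]
finger_gap: 0.264
gripper_force: 78.7
```

Run:
```python
from h import *
o=sensors.get_obs();print(o['ee_pos'],o['finger_gap'],o['wrist_force'],o['qpos'].round(2))
plan([(*stn(-154,95.4),110,np.pi+ST[2])])
```

```text
[577.50718747 378.17773992 115.47939603] 0.26438356013424347 [ 0.34223287  0.61126714 -1.63917646] [-0.32  0.67 -0.52  1.59  0.38  0.98  0.56]
[0.03, 0.04, -1.56] [2.13, -6.77, 0.07] rows>=5.7
```

Emit:
{"op": "carry_out", "data": {"series": [[[0,0,-0.3,0.35,-1.1,0,5],[0,0,-0.6,0.7,-2.2,0,5],[0,0,-0.9,1.05,-3.3,0,5],[0,0,-1.2,1.4,-4.4,0,5],[0.03,0.04,-1.56,1.75,-5.5,0.05,5],[0.03,0.04,-1.56,2.13,-6.6,0.07,5],[0.03,0.04,-1.56,2.13,-6.77,0.07,5],[0.03,0.04,-1.56,2.13,-6.77,0.07,5]]]}}

```text
time: 33.5
ee_pos: [450.0, 44.0, 107.5]
ee_rot: [-0.003, -0.079, 0.997, -0.002]
wrist_force: [1.0, 0.1, -0.7]
finger_gap: 0.27
gripper_force: 79.1
```

Run:
```python
from h import *
o=sensors.get_obs();print(o['ee_pos'],o['finger_gap'],o['wrist_force'])
plan([(*stn(-154,95),28,np.pi+ST[2])])
```

```text
[450.04911679  44.04266101 107.48096329] 0.26995452698630223 [ 0.99469753  0.11169435 -0.68612225]
[-0.03, -0.04, -0.01] [-0.05, 0.03, 1.59] rows>=1.3
```

Emit:
{"op": "carry_out", "data": {"series": [[[-0.03,-0.04,0,-0.05,0.03,0.6,5],[-0.03,-0.04,0,-0.05,0.03,1.2,5],[-0.03,-0.04,0,-0.05,0.03,1.5,5],[-0.03,-0.04,0,-0.05,0.03,1.57,5],[-0.03,-0.04,0,-0.05,0.03,1.57,5]]]}}

```text
time: 34.12
ee_pos: [452.5, 46.7, 29.5]
ee_rot: [0.0, -0.081, 0.997, 0.0]
wrist_force: [0.2, -0.5, -2.2]
finger_gap: 0.27
gripper_force: 79.2
```

Run:
```python
from h import *
o=sensors.get_obs();print(o['ee_pos'],o['finger_gap'],o['wrist_force'])
a=np.pi+ST[2]; plan([(*stn(-154,95),26.8,a),(*stn(-44,95),26.8,a)])
```

```text
[452.49240755  46.72268834  29.480655  ] 0.2701822741817571 [ 0.23605073 -0.46475705 -2.21997954]
[0.0, 0.0, 0.01] [0.02, -0.02, 0.05] rows>=0.0
[0.0, 0.0, 0.0] [-2.2, -0.0, 0.0] rows>=1.8
```

Emit:
{"op": "carry_out", "data": {"series": [[[0,0,0,0,-0.02,0.05,5],[0,0,0,-0.4,-0.02,0.06,5],[0,0,0,-0.8,-0.02,0.06,5],[0,0,0,-1.1,-0.02,0.06,5],[0,0,0,-1.4,-0.02,0.06,5],[0,0,0,-1.7,-0.02,0.06,5],[0,0,0,-1.95,-0.02,0.06,5],[0,0,0,-2.1,-0.02,0.06,5]]]}}

```text
time: 35.12
ee_pos: [556.0, 62.7, 26.0]
ee_rot: [-0.0, -0.081, 0.997, 0.001]
wrist_force: [-4.9, 4.6, -0.2]
finger_gap: 0.266
gripper_force: 79.1
```

Emit:
{"op": "carry_out", "data": {"series": [[[0,0,0,-0.05,0,0,5],[0,0,0,-0.1,0,0,5],[0,0,0,-0.14,0,0,5],[0,0,0,-0.18,0,0,5]]]}}

```text
time: 35.62
ee_pos: [559.8, 63.2, 25.8]
ee_rot: [-0.005, -0.081, 0.997, -0.001]
wrist_force: [-21.8, 1.6, 16.5]
finger_gap: 0.263
gripper_force: 81.6
```

Emit:
{"op": "carry_out", "data": {"series": [[[0,0,0,-0.04,0,-0.02,5],[0,0,0,-0.08,0,-0.02,5],[0,0,0,-0.08,0,-0.02,5]]]}}

```text
time: 36.0
ee_pos: [560.1, 62.9, 25.9]
ee_rot: [-0.008, -0.08, 0.997, -0.002]
wrist_force: [-26.8, 0.6, 17.4]
finger_gap: 0.264
gripper_force: 81.4
```

Emit:
{"op": "carry_out", "data": {"series": [[[0,0,0,0.1,0,0,5],[0,0,0,0.1,0,0,42],[0,0,0,0.1,0,0,42],[0,0,0,0.1,0,-0.6,42],[0,0,0,0.1,0,-1.6,42],[0,0,0,0.1,0,-2.6,60],[0,0,0,0.1,0,-3.4,60],[0,0,0,0.1,0,-3.4,60]]]}}

```text
time: 37.0
ee_pos: [567.0, 63.2, 201.2]
ee_rot: [0.004, -0.08, 0.997, 0.0]
wrist_force: [0.6, -0.7, -0.6]
finger_gap: 0.705
gripper_force: 0.0
```

Run:
```python
from h import *
o=sensors.get_obs();print(o['ee_pos'],o['finger_gap'],o['wrist_force'])
plan([(*stn(-10,20),215,np.pi+ST[2])])
```

```text
[566.96873958  63.19960587 201.18494663] 0.7051058365289447 [ 0.58898229 -0.69689074 -0.58010393]
[-0.0, 0.06, -0.01] [-0.55, -1.48, -0.27] rows>=1.3
```

Run:
```python
from h import *
plan([(*stn(25,3),205,np.pi+ST[2])])
```

```text
[-0.0, 0.06, -0.01] [-1.25, -1.82, -0.07] rows>=1.8
```

Emit:
{"op": "carry_out", "data": {"series": [[[0,0.03,0,-0.6,-0.9,-0.07,85],[0,0.06,0,-1.25,-1.8,-0.07,85],[0,0.06,0,-1.25,-1.8,-0.07,85],[0,0.06,0,-1.25,-1.8,-0.07,85]]]}}

```text
time: 37.5
ee_pos: [639.4, -15.6, 199.4]
ee_rot: [-0.005, -0.08, 0.997, 0.0]
wrist_force: [-0.4, 0.8, 0.6]
finger_gap: 0.995
gripper_force: 0.0
```

Run:
```python
from h import *
o=sensors.get_obs();print(o['ee_pos'])
im,c=snap('wrist','w16.png')
cv2.imwrite('pics/v16.png',cv2.resize(im[40:360,140:540],(750,600),interpolation=2))
for b in(-32,32,96): print(proj(c,place(*ST,[[-56,b,18],[-56,b,50]])).round(1).tolist())
print(proj(c,place(*ST,[[-75,134,8],[-75,-134,8],[105,134,50],[105,-134,50],[67,3,50],[67,3,84]])).round(1).tolist())
```

```text
[639.38983837 -15.6468262  199.41616378]
[[278.9, 92.6], [274.5, 92.6]]
[[348.6, 92.7], [351.8, 92.7]]
[[418.3, 92.7], [429.2, 92.7]]
[[457.9, 71.4], [169.7, 71.2], [452.2, 266.7], [175.5, 266.6], [316.9, 230.3], [316.7, 246.1]]
```

View pics/v16.png

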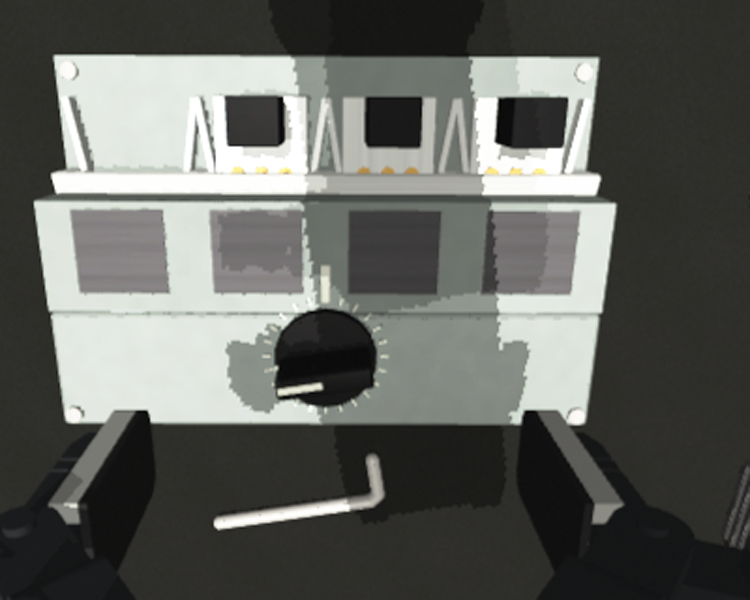

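All three fulls sit equally deep, with tails at crop row 95 and the sill at 55, which matches home. The index line points up at (325,284) and the pointer runs from (322,385) to (278,393), so the dial is at about +100°. I'll compute the dial pose.

```bash
cat > d.py <<'E'
from h import *
E
python3 - <<'E'
from h import *
c=cam('wrist'); f=lambda p:(np.array(p)/1.875+[140,40])
a=back(c,f([[322,385],[278,393]]),84); disc=back(c,f([[326,357]]),57)[0]
d=a[1]-a[0]; ang=np.arctan2(d[1],d[0]); print('theta',np.degrees((ang-np.pi-ST[2])%(2*np.pi)))
print('inner end',a[0],'disc centre',disc)
im=cv2.imread('pics/w16.png')[215:270,270:360]
hsv=cv2.cvtColor(im,cv2.COLOR_BGR2GRAY)
m=(hsv<60).astype(np.uint8); n,l,s,ce=cv2.connectedComponentsWithStats(m); i=1+s[1:,4].argmax(); print(s[i],ce[i]+[270,215])
# pointer mask: white pixels enclosed in disc
w=(hsv>110)&(np.hypot(*(np.mgrid[0:55,0:90]-np.array([230-215+3,314-270])[:,None,None]))<23)
ys,xs=np.nonzero(w); print(np.c_[xs+270,ys+215].tolist()[:80])
E
```

```text
theta 101.36513167709802
inner end [684.6055072  -13.12153342  84.        ] disc centre [682.22310413 -12.0565998   57.        ]
[  17    0   54   42 1837] [313.53620033 233.08927599]
[[307, 244], [308, 244], [309, 244], [310, 244], [311, 244], [300, 245], [301, 245], [302, 245], [303, 245], [304, 245], [305, 245], [306, 245], [307, 245], [308, 245], [309, 245], [310, 245], [311, 245], [296, 246], [297, 246], [298, 246], [299, 246], [300, 246], [301, 246], [302, 246], [303, 246], [304, 246], [305, 246], [306, 246], [307, 246], [308, 246], [309, 246], [310, 246], [311, 246], [296, 247], [297, 247], [298, 247], [299, 247], [300, 247], [301, 247], [302, 247], [303, 247], [304, 247], [305, 247], [306, 247], [307, 247], [308, 247], [309, 247], [310, 247], [311, 247], [297, 248], [298, 248], [299, 248], [300, 248], [301, 248], [302, 248], [303, 248], [304, 248], [305, 248], [306, 248], [307, 248], [298, 249], [299, 249], [300, 249]]
```

Run:
```python
from h import *
plan([(683.5,-12.6,150,np.pi+.16-.7),(683.5,-12.6,110,.16+1.767)])
```

```text
[-0.02, -0.07, 5.03] [-0.89, -0.1, 0.99] rows>=3.8
[0.0, 0.0, 4.83] [0.0, 0.0, 0.8] rows>=3.6
```

Emit:
{"op": "carry_out", "data": {"series": [[[0,0,1.3,-0.3,0,0.2,60],[0,0,2.6,-0.6,-0.05,0.5,60],[0,-0.07,3.9,-0.89,-0.1,0.8,60],[-0.02,-0.07,5.03,-0.89,-0.1,0.99,60],[-0.02,-0.07,5.03,-0.89,-0.1,0.99,60]]], "grip_force": 20}}

```text
time: 38.17
ee_pos: [682.9, -12.1, 149.7]
ee_rot: [-0.0, 0.266, 0.964, -0.0]
wrist_force: [-0.6, 0.2, -0.2]
finger_gap: 0.703
gripper_force: 0.0
```

Emit:
{"op": "carry_out", "data": {"series": [[[0,0,1.2,0,0,0.3,60],[0,0,2.4,0,0,0.6,60],[0,0,3.6,0,0,0.8,60],[0,0,4.83,0,0,0.8,60],[0,0,4.83,0,0,0.8,60],[0,0,4.83,0,0,0.8,60]]]}}

```text
time: 38.92
ee_pos: [684.3, -13.2, 111.2]
ee_rot: [0.001, 0.569, 0.822, 0.001]
wrist_force: [-0.1, 0.7, 0.4]
finger_gap: 0.707
gripper_force: 0.0
```

Run:
```python
from h import *
o=sensors.get_obs();print(o['ee_pos'],o['qpos'].round(2))
plan([(683.5,-12.6,67,.16+1.767)])
```

```text
[684.27099005 -13.20959495 111.19709335] [ 0.08  0.62 -0.23  1.62  0.16  0.92  0.16]
[0.01, 0.0, 0.03] [0.02, -0.01, 0.88] rows>=0.7
```

Emit:
{"op": "carry_out", "data": {"series": [[[0,0,0,0.02,0,0.5,60],[0,0,0,0.02,0,0.88,60],[0,0,0,0.02,0,0.88,60],[0,0,0,0.02,0,0.88,2],[0,0,0,0.02,0,0.88,2],[0,0,0,0.02,0,0.88,2],[0,0,0,0.02,0,0.88,2],[0,0,0,0.02,0,0.88,2]]]}}

```text
time: 39.92
ee_pos: [683.7, -13.2, 67.5]
ee_rot: [0.001, 0.571, 0.821, -0.0]
wrist_force: [-3.5, -1.1, 5.9]
finger_gap: 0.119
gripper_force: 21.9
```

Run:
```python
from h import *
o=sensors.get_obs();print(o['ee_pos'],o['ft_torque'],o['wrist_force'])
x=rot(o['ee_rot'])[:,0]; print(np.degrees(np.arctan2(x[1],x[0])-ST[2]))
plan([(o['ee_pos'][0],o['ee_pos'][1],o['ee_pos'][2],ST[2])])
```

```text
[683.65668517 -13.20343239  67.48949882] [-0.23143863  0.76474516 -0.02456419] [-3.4651566  -1.08113706  5.9304896 ]
101.13506273930439
[0.01, 0.0, 12.64] [0.0, 0.0, 0.0] rows>=9.5
```

Emit:
{"op": "carry_out", "data": {"series": [[[0,0,0.9,0,0,0,2],[0,0,1.8,0,0,0,2],[0,0,2.7,0,0,0,2],[0,0,3.6,0,0,0,2],[0,0,4.5,0,0,0,2],[0,0,5.4,0,0,0,2],[0,0,6.3,0,0,0,2],[0,0,6.3,0,0,0,2]]]}}

```text
time: 40.92
ee_pos: [683.9, -13.3, 67.5]
ee_rot: [0.001, 0.866, 0.499, 0.0]
wrist_force: [-2.9, -1.5, 6.2]
finger_gap: 0.122
gripper_force: 21.9
```

Run:
```python
from h import *
o=sensors.get_obs();print(o['ee_pos'],o['ft_torque'],o['wrist_force'],o['finger_gap'])
plan([(683.7,-13.2,67.5,ST[2])])
```

```text
[683.92103391 -13.25087081  67.48061234] [-0.36942199  0.66304051 -0.04775777] [-2.90788673 -1.53597071  6.2254484 ] 0.12194530026194118
[0.01, -0.0, 6.34] [-0.0, -0.0, -0.0] rows>=4.7
```

Now I finish the turn and check the tool angle before releasing.

Emit:
{"op": "carry_out", "data": {"series": [[[0,0,1.0,0,0,0,2],[0,0,2.0,0,0,0,2],[0,0,3.0,0,0,0,2],[0,0,4.0,0,0,0,2],[0,0,5.0,0,0,0,2],[0,0,5.8,0,0,0,2],[0,0,6.34,0,0,0,2],[0,0,6.34,0,0,0,2]]]}}

```text
time: 41.92
ee_pos: [684.1, -13.5, 67.5]
ee_rot: [0.001, 0.997, 0.08, 0.001]
wrist_force: [-2.8, -1.2, 6.5]
finger_gap: 0.119
gripper_force: 21.9
```

Run:
```python
from h import *
o=sensors.get_obs();x=rot(o['ee_rot'])[:,0]; print(np.degrees(np.arctan2(x[1],x[0])-ST[2]),o['ft_torque'],o['finger_gap'])
```

```text
0.06504501329615832 [-0.42861443  0.61168006 -0.04734724] 0.11885893205290791
```

Emit:
{"op": "carry_out", "data": {"series": [[[0,0,0,0,0,0,40],[0,0,0,0,0,0,40],[0,0,0,0,0,-0.5,40],[0,0,0,0.5,0,-1.5,85],[0,0,0,0.9,0,-2.5,85],[0,0,0,0.9,0,-2.5,85]]]}}

```text
time: 42.68
ee_pos: [732.3, -4.9, 196.9]
ee_rot: [0.0, 0.997, 0.081, 0.006]
wrist_force: [0.4, -0.1, -0.5]
finger_gap: 0.995
gripper_force: 0.0
```

Run:
```python
from h import *
o=sensors.get_obs();print(o['ee_pos'],o['ee_rot'])
im,c=snap('wrist','w17.png'); s,_=snap('scene'); t,_=snap('side')
d=proj(c,[[684,-13,57]])[0].astype(int); print(d)
p=cv2.resize(im[max(0,d[1]-90):d[1]+110,d[0]-110:d[0]+110],(440,400),interpolation=2)
q=cv2.resize(s[130:330,110:480],(400,216)); u=cv2.resize(t[130:330,180:440],(360,277))
o=np.zeros((600,800,3),np.uint8); o[:p.shape[0],:p.shape[1]]=p; o[:277,440:]=u; o[384:600,400:]=q; cv2.imwrite('pics/v17.png',o)
```

```text
[732.30971918  -4.93204467 196.86156774] [1.52402710e-04 9.96707344e-01 8.08912764e-02 5.57213671e-03]
[318 236]
```

View pics/v17.png

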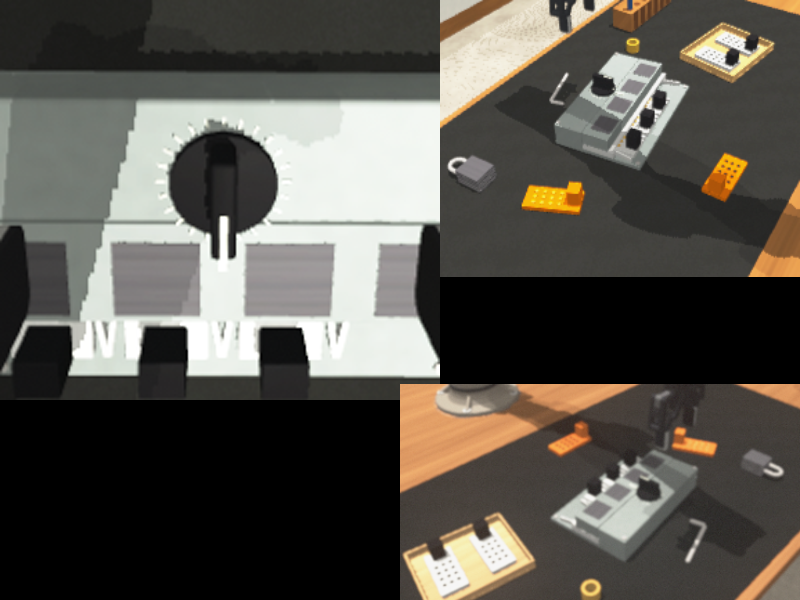

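The pointer lies straight over the index line (crop (223,215) to (223,268)). Three fulls are in the slots, two spents are in the tray, and the padlock, hex key and bushing have not moved. I'll hand it in.

```bash
python3 -c "
from rig import order; print(order.close_job())"
```

```text
the job is handed in; nothing more can be done
None
```

I handed the job in: two spent magazines are flat in the tray, three full ones are home in bays 1 to 3, and the dial is on the index line; the final images agree, but no verdict was returned.

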